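# Pin link bars on an indexing slide and lock it at the stop

### The job

With the slide's carriage still away from its stop, lay every link bar flat on the carriage, one to a station, square across it between the station's two dowels, its hole over the station's hole and its body away from the robot, and drive one of the small pins from the rack fully down through each bar and the carriage. Then slide the carriage fully home against its end stop, so that the hole in its tongue lines up with the hole in the lug beneath, and drive the stout index pin fully down through both; do not knock over the two vials behind the fixture.

Things in the scene. Friction and masses are not known exactly. Their poses are not given: they have to be found in the camera images.
- fixture: slide fixture fixed to the worktop (position and yaw vary): grey base plate 130 mm (x) by 410 mm (y) with two steel rails and a sliding carriage. Origin: middle of the base, on the worktop. y is the slide direction; end stop and lug are at the -y end (robot's right), the knob at the +y end; -x is the side towards the robot.
- carriage (a joint): carriage position in m: 0 at the loading end (starts 0 to 0.03), 0.08 hard against the stop; grows towards the fixture's -y. Slides with 4 to 6 N and stays where left. The carriage is an aluminium plate 126 (x) by 248 (y) by 16 mm, top face 50 mm above the worktop, with three bar stations 70 mm apart, a narrow tongue at its -y end and a black knob at its +y, +x corner.
- tongue_hole (a point): centre of the 21 mm through hole in the carriage's tongue (56 x 55 x 16 mm), at its upper mouth, 50 mm above the worktop; axes as the fixture's; moves with the carriage.
- lug_hole (a point): centre of the 21 mm hole in the dark steel lug fixed to the base, at its upper mouth, 32 mm above the worktop, hole 22 mm deep. When the carriage is against the stop the tongue lies over the lug (2 mm gap) and the two holes line up.
- carriage_knob (a point): middle of the carriage's upright black knob (62 mm to +y of station_1 and 76 mm to +x) at grasping height: 22 mm diameter, with a 30 mm foot, from 50 to 100 mm above the worktop (this point is at 84 mm), for pulling or pushing the carriage.
- pin_rack: grey block 52 mm (x) by 210 mm (y) by 46 mm tall, fixed to the worktop at the right in front of the fixture (position and yaw vary); origin at the centre of its underside. Through holes along its centre line at y = -25, 25, 75 mm (17 mm diameter, the three small pins) and y = -78 mm (21 mm, the index pin).
- index_pin: the stout index pin: 74 mm tall, 0.16 kg, upright in the rack's large hole, head resting on the rack. Origin: lower end of the shank on its axis; z up. Shank 18 mm dia., 38 mm long, lowest 12 mm tapered to 9 mm; head 32 mm dia., 36 mm tall (z = 38 to 74 mm). Fully driven, its head rests on the tongue and its origin lies 38 mm below the tongue's top face.
- vial_5: bystander: small capped glass vial, 23 mm diameter, 60 mm tall, standing behind the fixture; origin at the centre of its underside, z up.
- vial_6: bystander: another such vial, standing behind the fixture; origin at the centre of its underside, z up.
- station_1 (a point): bar station 1 (next to the knob): its 17 mm through hole's centre at the carriage's top face, 50 mm above the worktop; axes as the fixture's; moves with the carriage. A bar here lies along x, hole over hole, its centre 40 mm to +x of this point (away from the robot), its far end between two 6 mm dowels 8 mm tall at x = 86, y = +-22.5 mm from here (3.5 mm clear each side).
- station_2 (a point): bar station 2 (middle): its 17 mm through hole's centre at the carriage's top face, 50 mm above the worktop; axes as the fixture's; moves with the carriage. A bar here lies along x, hole over hole, its centre 40 mm to +x of this point (away from the robot), its far end between two 6 mm dowels 8 mm tall at x = 86, y = +-22.5 mm from here (3.5 mm clear each side).
- station_3 (a point): bar station 3 (next to the tongue): its 17 mm through hole's centre at the carriage's top face, 50 mm above the worktop; axes as the fixture's; moves with the carriage. A bar here lies along x, hole over hole, its centre 40 mm to +x of this point (away from the robot), its far end between two 6 mm dowels 8 mm tall at x = 86, y = +-22.5 mm from here (3.5 mm clear each side).
- bar_1: flat steel link bar, 110 x 32 x 10 mm, 0.14 kg, one of two or three alike (one may be absent). Origin: centre of its underside; x along its length; its 17 mm through hole lies at x = -40 mm (15 mm from the -x end). Starts flat on the worktop, left in front of the fixture, hole end roughly towards the robot. May be knocked aside while loose.
- bar_1_hole (a point): centre of bar_1's hole at its upper face (10 mm above its underside); axes as the bar's.
- bar_2: flat steel link bar, 110 x 32 x 10 mm, 0.14 kg, one of two or three alike (one may be absent). Origin: centre of its underside; x along its length; its 17 mm through hole lies at x = -40 mm (15 mm from the -x end). Starts flat on the worktop, left in front of the fixture, hole end roughly towards the robot. May be knocked aside while loose.
- bar_2_hole (a point): centre of bar_2's hole at its upper face (10 mm above its underside); axes as the bar's.
- bar_3: flat steel link bar, 110 x 32 x 10 mm, 0.14 kg, one of two or three alike (one may be absent). Origin: centre of its underside; x along its length; its 17 mm through hole lies at x = -40 mm (15 mm from the -x end). Starts flat on the worktop, left in front of the fixture, hole end roughly towards the robot. May be knocked aside while loose.
- bar_3_hole (a point): centre of bar_3's hole at its upper face (10 mm above its underside); axes as the bar's.
- pin_1: steel pin, 74 mm tall, 0.09 kg, upright in the rack, head resting on it. Origin: lower end of the shank on its axis; z up. Shank 14 mm dia., 40 mm long, lowest 12 mm tapered to 6 mm; head 24 mm dia., 34 mm tall (z = 40 to 74 mm). Three alike; any pin serves any bar. Fully driven through a bar, its head rests on the bar and its origin lies 30 mm below the carriage's top face.
- pin_2: steel pin, 74 mm tall, 0.09 kg, upright in the rack, head resting on it. Origin: lower end of the shank on its axis; z up. Shank 14 mm dia., 40 mm long, lowest 12 mm tapered to 6 mm; head 24 mm dia., 34 mm tall (z = 40 to 74 mm). Three alike; any pin serves any bar. Fully driven through a bar, its head rests on the bar and its origin lies 30 mm below the carriage's top face.
- pin_3: steel pin, 74 mm tall, 0.09 kg, upright in the rack, head resting on it. Origin: lower end of the shank on its axis; z up. Shank 14 mm dia., 40 mm long, lowest 12 mm tapered to 6 mm; head 24 mm dia., 34 mm tall (z = 40 to 74 mm). Three alike; any pin serves any bar. Fully driven through a bar, its head rests on the bar and its origin lies 30 mm below the carriage's top face.
Not all that is in view belongs to the job. What is shaped like the bar_2 but green is not meant.

How it is judged:
By the outcome, as a careful person would: the job done as asked, in the order asked, and still so for the second after the job is handed in, with the robot touching nothing.
Of bar_1, bar_2, bar_3 only 2 to 3 are there at a start; the rules pass over those that are not, and their reading is None.
At some moment in a run one of bar_1, bar_2, bar_3 may be knocked a few centimetres aside while the robot is not near it.
It also fails if it takes over 210 s, if anything falls off the work surface, if the arm or the gripper's body presses on something with over 40 N, if the wrist force passes 120 N, or if a joint passes its speed limit or range.

### The arm

A 6-joint arm with a two-finger parallel gripper is mounted at the origin on a cart in front of the work surface, level with it; the furniture and walls round the work are solid. World frame = base frame: x ahead of the robot, y to its left, z up, the work surface at z = 0. Lengths are in mm, angles in rad, forces in N, time in s.
With the tool pointing down it reaches from about 350 to 775 mm from the base axis. Payload 7.3 kg.
Tool frame: the origin (TCP) lies at the very end of the fingers, on their centre line; the grasp point (between the pads) lies 19 mm behind it; z points along the fingers, y is the line along which they close (so a half turn about z gives the same grasp; the last joint's range is limited). The gripper opens to 92 mm and grips with 3 to 60 N. Pads are 19 mm wide; open, the fingers measure 130 mm over their backs; the gripper's body (75 mm by 190 mm) begins 47 mm behind the grasp point.
Start: joints at [1.094, 0.342, 1.524, -0, 1.275, -0.146], TCP at [170.507, 496.564, 190.341] pointing down, gripper open.
Joint ranges: [-2.53, 2.53], [-0.77, 2.02], [0.04, 2.7], [-1, 4.14], [0.28, 2.66], [-3.11, 3.11]. Speed limits (rad/s): [2.57, 2.57, 3.14, 3.14, 3.14, 3.14].

### API

Orientations are given as [roll, pitch, yaw] about the fixed x, y, z axes, in that order (R = Rz(yaw) Ry(pitch) Rx(roll)).
In Python, from plant import bot gives the robot as it stands.
- The arm moves only by the tool jog_arm, never from a script. Its argument "targets" is a list of rows, each an object with "xyz": the shift along the tool's x, y, z as a fraction of full scale, a list of three; "spin": the turn about the tool's z as a fraction of full scale. In form: [{"xyz": [x, y, z], "spin": spin}, ...]. A call has exactly 10 rows; each row shifts and turns the commanded pose from where the row before left it, along the tool's axes as they then stand; what a row does not reach is not made up. Full scale, the value 1, is 80 mm for a shift and 0.1 rad for a turn. A row lasts 1/8 s, in which the tool goes at most 62.5 mm and 10.7 degrees, less where a joint would pass 70% of its speed; a pose out of reach is approached as far as the arm can. A call with a number of a shift or a turn outside -1 to 1 is refused whole. A call with a gripper value outside its range is refused whole. "gripper" is the opening in per cent of the stroke, from 0 (shut) to 100 (fully open), set as the call begins (left out, the last holds). The fingers move at their own pace and stop on an object; the grip force is fixed at half the most. Time passes only in rows, so rows that do not move let the fingers close, or fill a call up. It gives the time, the measured TCP pose, the force, the opening and the grip force at its end, in the units of the state.
- bot.get_obs(): the state, without advancing time (a new reading comes with each control period).
- bot.capture(name): name is "side" or "top"; returns the picture (480x640x3 uint8, blue, green, red); there is no depth.
- bot.get_calibration(name): a dict with "vfov" (degrees; the focal length in pixels is half the picture's height over the tangent of half this angle, whatever the lens; pixels are square), "cx", "cy" (the principal point, pixels), "eye" and "rotation" of the camera in the world. Camera axes: x right, y down, z forward; pixel columns grow to the right and rows downward; lengths in mm; the calibration is good to about 2 mm. A picture is of the moment at which its call begins. get_calibration takes no time and is no camera call.
- bot.close_job(): hands the job in; it is judged then, once.
The state is a dict: "time": time; "joint_positions": joint angles; "dq": joint speeds; "tau": joint torques, N m; "tool_pos": TCP position; "tcp_rot": TCP orientation; "contact_force": force on the tool from outside, world axes, zero at the start; "moment": the same for the moment, N m; "grip_width": finger opening in mm; "finger_force": force on a finger pad.
Only numpy, scipy, OpenCV 4.12 (cv2) and the standard library are available. Lean on these libraries where they do the work, as an engineer would, in place of code of your own. Each camera call takes 0.05 s, during which the arm holds its last target. There are 200 camera calls.

## Working session

There is one attempt and no reset: what is moved stays moved. The work goes in short steps, Python scripts to look and compute and a tool call to move; the robot and the scene stay as the last step left them, time stands still between calls to the robot, and variables do not carry over. Pictures are saved under pics/ and viewed, at most 16 in all, crops included, and the job is handed in when it is done.

Besides the shell and the picture viewer there is one more tool, called after "Emit:" in YAML: its name, and indented under it one key for each argument. jog_arm: Moves the arm, as the interface text tells. Shift numbers are shares of 80 mm and turn numbers shares of 0.1 rad, none past 1 either way. Its arguments: {"type":"object","properties":{"targets":{"type":"array","items":{"type":"object","properties":{"xyz":{"type":"array","items":{"type":"number"}},"spin":{"type":"number"}}}},"gripper":{"type":"number"}},"required":["targets"]}

```bash
ls; mkdir -p pics; python3 - <<'E'
from plant import bot
import cv2
o=bot.get_obs(); print(o)
for n in("side","top"):
    print(n,bot.get_calibration(n)); cv2.imwrite(f"pics/{n}0.png",bot.capture(n))
E
```

```text
pics
{'time': 0.0, 'joint_positions': array([ 1.09402567e+00,  3.42723501e-01,  1.52501742e+00, -2.65618499e-05,
        1.27540235e+00, -1.46036895e-01]), 'dq': array([ 0.00022919, -0.00061571, -0.00032686, -0.00014164,  0.00088932,
        0.00121198]), 'tau': array([ 5.87968734e-04, -4.31235480e+01, -2.44225377e+01,  7.18339370e-02,
        5.57885470e-02, -1.25299903e-04]), 'tool_pos': array([170.27667959, 496.12670082, 189.64446603]), 'tcp_rot': array([-3.14005485e+00, -2.00513857e-04,  2.81086648e+00]), 'contact_force': array([ 0.01362319,  0.59612974, -0.65266691]), 'moment': array([ 0.02103593, -0.00330027, -0.01347118]), 'finger_force': 0.0, 'grip_width': 92.17134282438998}
side {'vfov': 49.5598075056832, 'cx': 320.8762019803119, 'cy': 236.64550360010472, 'eye': array([  592.20157611, -1157.71923821,   979.76508897]), 'rotation': array([-2.22813839, -0.01774033,  0.016162  ])}
top {'vfov': 55.76115732237966, 'cx': 326.747258506422, 'cy': 242.702298414157, 'eye': array([ 345.94648623,   12.72136141, 1075.61078978]), 'rotation': array([-2.89198436, -0.00539255, -1.5987934 ])}
```

View pics/top0.png

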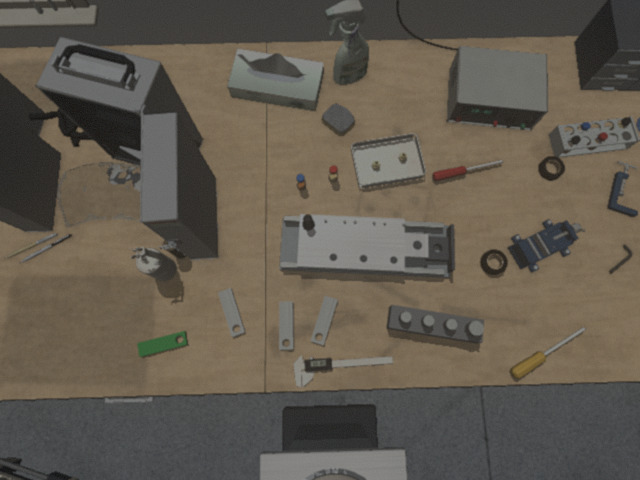

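View pics/side0.png

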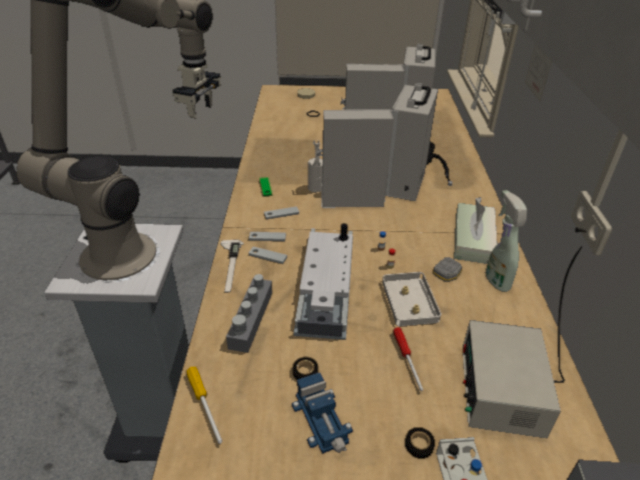

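The top view shows three grey bars near (231,312), (286,325) and (324,320), with the green decoy at (163,344). The fixture runs from (283,245) to (453,250), the rack is around (435,325), and the vials are at (301,184) and (334,175). I'll enlarge the working area.

```bash
cat > h.py <<'E'
import cv2,numpy as np
from scipy.spatial.transform import Rotation as Ro
from plant import bot
def cal(n):
    c=bot.get_calibration(n); f=240/np.tan(np.radians(c["vfov"]/2))
    return c["eye"],Ro.from_euler("xyz",c["rotation"]).as_matrix(),f,c["cx"],c["cy"]
def px2w(n,uv,z):
    e,R,f,cx,cy=cal(n); uv=np.atleast_2d(uv).astype(float)
    d=np.c_[(uv[:,0]-cx)/f,(uv[:,1]-cy)/f,np.ones(len(uv))]@R.T
    return e+d*((z-e[2])/d[:,2])[:,None]
def w2px(n,p):
    e,R,f,cx,cy=cal(n); q=(np.atleast_2d(p)-e)@R
    return np.c_[q[:,0]/q[:,2]*f+cx,q[:,1]/q[:,2]*f+cy]
def crop(img,x,y,w,h,s,name):
    c=cv2.resize(img[y:y+h,x:x+w],None,fx=s,fy=s,interpolation=cv2.INTER_CUBIC)
    c=cv2.convertScaleAbs(c,alpha=1.3,beta=10)
    for i in range(0,w,20):
        cv2.line(c,(i*s,0),(i*s,4 if (x+i)%100 else 12),(0,0,255),1); cv2.putText(c,str(x+i),(i*s+2,14),0,.35,(0,0,255))
    for i in range(0,h,20):
        cv2.line(c,(0,i*s),(4,i*s),(0,0,255),1); cv2.putText(c,str(y+i),(2,i*s+12),0,.35,(0,0,255))
    cv2.imwrite("pics/"+name,c)
E
python3 - <<'E'
from h import *
im=cv2.imread("pics/top0.png")
crop(im,270,200,198,148,4,"c1.png"); crop(im,205,280,198,110,4,"c2.png")
E
```

```text
(no output)
```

View pics/c1.png

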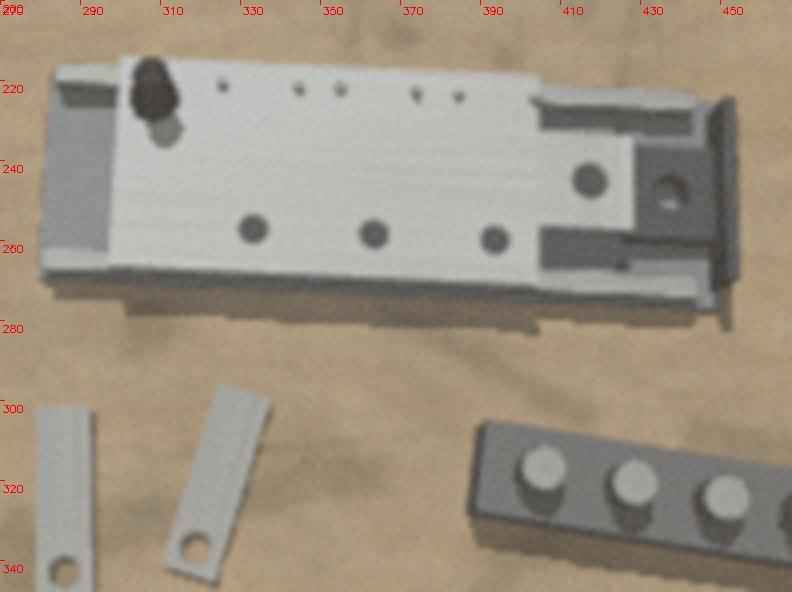

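View pics/c2.png

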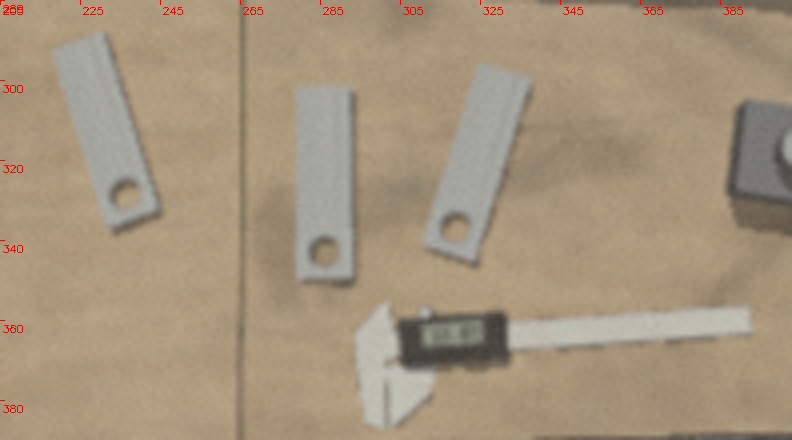

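Readings from c1 (u = 270+X/4, v = 200+Y/4):
- **Station holes:** (333.3,257), (363.5,258.3) and (393.5,260).
- **Tongue and lug holes:** tongue (417.5,245.3), lug (437.5,247.5).
- **Pin heads:** (406,317), (428.8,320.5) and (451.5,324.3).

From c2, the bar holes are at (236.5,328.5), (286,342.7) and (319,336.8).

```bash
python3 - <<'E'
from h import *
np.set_printoptions(precision=1,suppress=True)
S=px2w("top",[[333.3,257],[363.5,258.3],[393.5,260]],50); T=px2w("top",[[417.5,245.3]],50); L=px2w("top",[[437.5,247.5]],32)
print("S",S,"T",T,"L",L, np.linalg.norm(np.diff(S,axis=0),axis=1), "yaw",np.arctan2(*(S[0]-S[2])[[0,1]])*-1, "travel",np.linalg.norm(T[0,:2]-L[0,:2]))
P=px2w("top",[[406,317],[428.8,320.5],[451.5,324.3],[476,328.5]],80);print("P",P,np.linalg.norm(np.diff(P,axis=0),axis=1))
dw=px2w("top",np.array([[223,86],[299,89],[340,89],[416,95],[459,97]])/4+[270,200],58);print("dowels",dw)
c2=lambda a:np.array(a)/4+[205,280]
for n,h,f,q in(("A",[126,194],[[53,48],[107,33]],[[160,210],[108,226]]),("B",[324,251],[[297,88],[353,88]],[[354,277],[298,277]]),("C",[456,227],[[480,66],[531,80]],[[476,260],[423,244]])):
    h=px2w("top",c2([h]),10)[0];f=px2w("top",c2(f),10);q=px2w("top",c2(q),10)
    d=f.mean(0)-q.mean(0); e=f.mean(0)-h
    print(n,h,"far",f.mean(0),"len",np.linalg.norm(d),"hole-far(95)",np.linalg.norm(e),"w",np.linalg.norm(f[0]-f[1]),"yaw",np.arctan2(d[1],d[0]),np.arctan2(e[1],e[0]))
print(px2w("top",[[307.5,217]],100), px2w("side",[[344,228]],100))
E
```

```text
S [[ 572.6  -14.3   50. ]
 [ 567.7  -84.1   50. ]
 [ 561.8 -153.3   50. ]] T [[ 595.3 -211.5   50. ]] L [[ 593.  -262.5   32. ]] [69.9 69.4] yaw -0.07778302185147913 travel 51.024144942639595
P [[ 428.1 -167.5   80. ]
 [ 419.2 -216.5   80. ]
 [ 409.8 -265.1   80. ]
 [ 399.3 -317.3   80. ]] [49.8 49.5 53.3]
dowels [[ 656.4    0.9   58. ]
 [ 653.4  -43.6   58. ]
 [ 652.8  -67.6   58. ]
 [ 647.9 -111.9   58. ]
 [ 646.1 -137.    58. ]]
A [418.4 213.5  10. ] far [508.4 242.5  10. ] len 109.06246368229338 hole-far(95) 94.48138118900926 w 32.551717063861304 yaw 0.31554279989223977 0.31133881774258776
B [383.1  99.4  10. ] far [476.4  98.3  10. ] len 107.91704163591865 hole-far(95) 93.37007226554132 w 32.812154181584596 yaw -0.0006672083708672128 -0.012111507459138884
C [394.5  23.5  10. ] far [482.3  -7.7  10. ] len 107.76015360410447 hole-far(95) 93.25228076644662 w 31.06055139910066 yaw -0.33325822248653447 -0.34086989338526635
[[655.3  42.1 100. ]] [[654.3  25.  100. ]]
```

```bash
python3 - <<'E'
from h import *
im=cv2.imread("pics/side0.png")
crop(im,225,220,160,135,4,"c3.png")
E
```

```text
(no output)
```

View pics/c3.png

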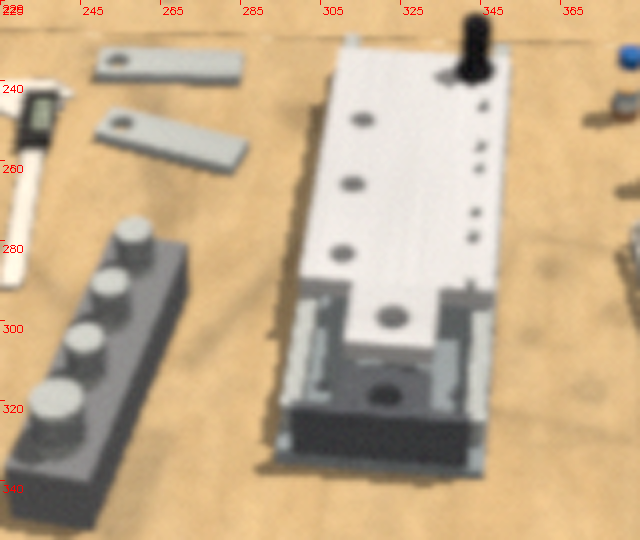

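Emit:
jog_arm:
  targets:
    - {"xyz": [-0.5,0,0],"spin": -1}
    - {"xyz": [-0.7,0,0],"spin": -1}
    - {"xyz": [-0.7,0,0],"spin": -1}
    - {"xyz": [-0.7,0,0],"spin": -1}
    - {"xyz": [-0.7,0,0],"spin": -1}
    - {"xyz": [0,-0.5,0],"spin": -1}
    - {"xyz": [0,-0.6,0],"spin": 0}
    - {"xyz": [0,-0.6,0],"spin": 0}
    - {"xyz": [0,-0.6,0],"spin": 0}
    - {"xyz": [0,0,0],"spin": 0}
  gripper: 65

```text
time: 1.35
tool_pos: [476.0, 284.6, 190.1]
tcp_rot: [-3.141, -0.001, -2.877]
contact_force: [0.6, 0.8, -0.4]
grip_width: 59.5
finger_force: 0.0
```

The side crop shows the stations at (315.5,249.8), (313,266) and (310.8,283.3), the tongue hole at (323,299.3) and the lug at (321.5,319). Pin tops are at (258.5,277), (252.8,290.5), (246.3,304) and (239.3,319.5). I'll compare these with the top view.

```bash
python3 - <<'E'
from h import *
np.set_printoptions(precision=1,suppress=True)
print("S",px2w("side",[[315.5,249.75],[313,266],[310.75,283.25],[323,299.25]],50)); print("L",px2w("side",[[321.5,319]],32))
print("P",px2w("side",[[258.5,277],[252.75,290.5],[246.25,304],[239.25,319.5]],80)); print("B,C",px2w("side",[[254.5,235],[255.25,250.75]],10))
p=bot.get_obs()["tool_pos"]
for n in("top","side"):
    im=bot.capture(n); u=w2px(n,p)[0].round(1); print(n,u)
    x,y=(int(v) for v in u-40); cv2.imwrite(f"pics/{n}1.png",im); crop(im,x,y,80,80,6,f"g_{n}.png"); print(x,y)
a,b=cv2.imread("pics/g_top.png"),cv2.imread("pics/g_side.png"); cv2.imwrite("pics/g.png",cv2.resize(np.hstack([a,b]),None,fx=.83,fy=.83))
E
```

```text
S [[ 575.   -14.2   50. ]
 [ 569.9  -84.7   50. ]
 [ 565.9 -153.8   50. ]
 [ 598.8 -212.1   50. ]]
L [[ 596.1 -263.1   32. ]]
P [[ 432.1 -167.4   80. ]
 [ 423.3 -217.7   80. ]
 [ 413.3 -265.2   80. ]
 [ 403.6 -316.4   80. ]]
B,C [[386.3  99.3  10. ]
 [397.4  23.6  10. ]]
top [183.4 293.8]
143 253
side [286.7 153.9]
246 113
```

View pics/g.png

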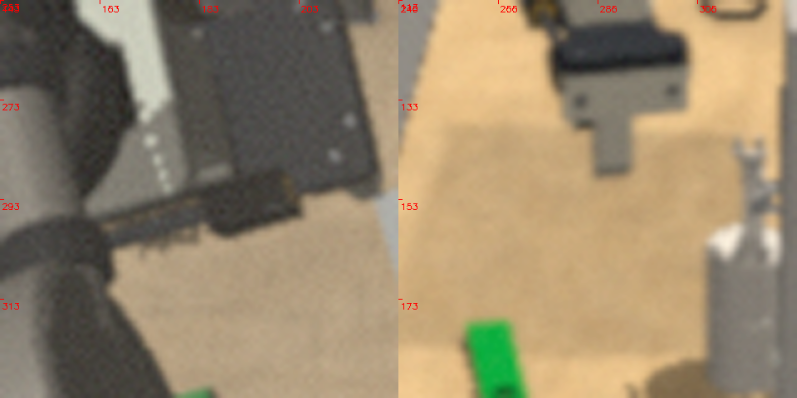

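```bash
python3 - <<'E'
from h import *
print(w2px("side",[[170.3,496.1,189.6],[486,247,190],[476,284.6,190.1],[466,322,190]])); print(bot.get_obs()["tool_pos"])
a=cv2.imread("pics/side0.png");b=cv2.imread("pics/side1.png")
crop(a,150,60,90,90,5,"s0.png");crop(b,230,60,90,130,4,"s1.png")
a,b=cv2.imread("pics/s0.png"),cv2.imread("pics/s1.png"); h=550
a=cv2.copyMakeBorder(a,0,h-a.shape[0],0,0,0);b=cv2.copyMakeBorder(b,0,h-b.shape[0],0,0,0)
cv2.imwrite("pics/s.png",np.hstack([a,b])[:,:800])
E
```

```text
[[202.25506599 122.19819351]
 [289.09792226 159.93400187]
 [286.67509178 153.88722159]
 [284.33640638 148.14395806]]
[475.22340308 287.34865726 190.19519574]
```

View pics/s.png

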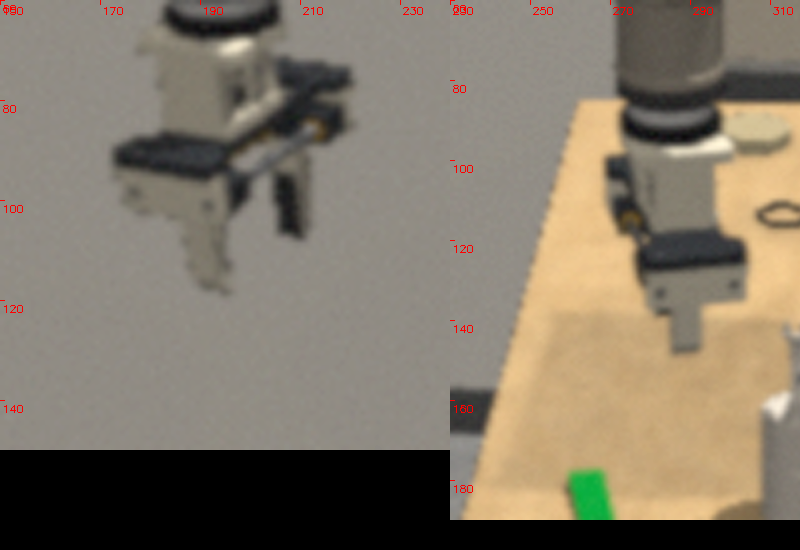

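The left panel shows the fingertips at start near (193,117) and (208,106). That is about 11 px above the projected TCP, as if they were about 45 mm higher than reported. I'll move down over bar A and check this closer to the table.

Emit:
jog_arm:
  targets:
    - {"xyz": [0.2,-0.34,0.2],"spin": 0}
    - {"xyz": [0.21,-0.34,0.2],"spin": 0}
    - {"xyz": [0,0,0.4],"spin": -0.5}
    - {"xyz": [0,0,0.4],"spin": 0}
    - {"xyz": [0,0,0.4],"spin": 0}
    - {"xyz": [0,0,0],"spin": 0}
    - {"xyz": [0,0,0],"spin": 0}
    - {"xyz": [0,0,0],"spin": 0}
    - {"xyz": [0,0,0],"spin": 0}
    - {"xyz": [0,0,0],"spin": 0}

```text
time: 2.7
tool_pos: [458.4, 226.3, 62.9]
tcp_rot: [3.142, 0.001, -2.822]
contact_force: [-0.5, -1.0, -0.1]
grip_width: 59.6
finger_force: 0.0
```

```bash
python3 - <<'E'
from h import *
o=bot.get_obs(); p=o["tool_pos"];print(p,o["tcp_rot"],o["joint_positions"])
R=Ro.from_euler("xyz",o["tcp_rot"]).as_matrix()
for n in("top","side"):
    im=bot.capture(n); u=w2px(n,np.array([p+R[:,1]*d for d in(-39,0,39)])); print(n,u)
    x,y=(int(v) for v in u[1]-[45,55]); 
    for q in u: cv2.circle(im,tuple(int(round(v)) for v in q),1,(0,0,255),-1)
    crop(im,x,y,90,120,4,f"g_{n}.png")
cv2.imwrite("pics/g2.png",np.hstack([cv2.imread("pics/g_top.png"),cv2.imread("pics/g_side.png")]))
E
```

```text
[458.37729443 226.28505284  62.8601357 ] [ 3.14150580e+00  1.03418868e-03 -2.82247170e+00] [ 3.08481137e-01  4.58630134e-01  1.73586827e+00  1.20636297e-04
  9.46061047e-01 -1.58150669e+00]
top [[243.46537524 302.87547461]
 [226.64859167 308.85523759]
 [209.71537578 314.87640193]]
side [[283.78777486 204.75538544]
 [280.79281456 198.12833571]
 [277.90212133 191.73200125]]
```

View pics/g2.png

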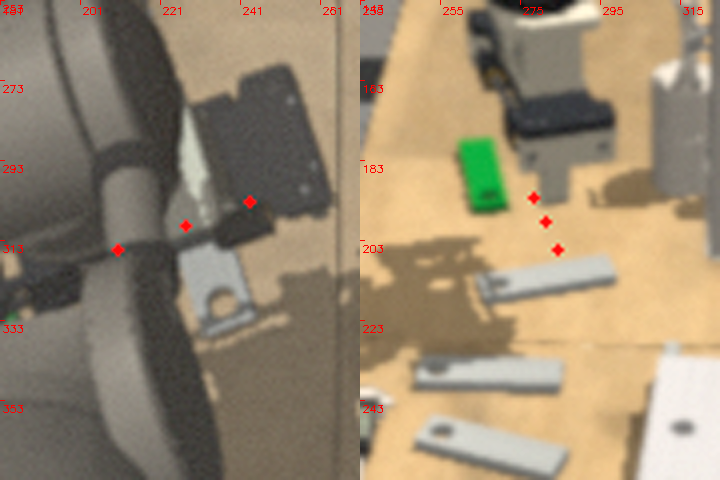

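The near fingertip appears at about (283,193.5) against (283.8,204.8) predicted, so the same 11 px gap. Gripping will settle it, since the bar should stop the fingers at 32 mm.

Emit:
jog_arm:
  targets:
    - {"xyz": [0,0,0.2],"spin": 0}
    - {"xyz": [0,0,0.2],"spin": 0}
    - {"xyz": [0,0,0.15],"spin": 0}
    - {"xyz": [0,0,0.1],"spin": 0}
    - {"xyz": [0,0,0.05],"spin": 0}
    - {"xyz": [0,0,0.03],"spin": 0}
    - {"xyz": [0,0,0],"spin": 0}
    - {"xyz": [0,0,0],"spin": 0}
    - {"xyz": [0,0,0],"spin": 0}
    - {"xyz": [0,0,0],"spin": 0}

```text
time: 4.05
tool_pos: [458.2, 226.2, 4.1]
tcp_rot: [3.142, 0.0, -2.822]
contact_force: [-0.2, -0.4, -0.2]
grip_width: 59.5
finger_force: 0.0
```

Emit:
jog_arm:
  targets:
    - {"xyz": [0,0,0],"spin": 0}
    - {"xyz": [0,0,0],"spin": 0}
    - {"xyz": [0,0,0],"spin": 0}
    - {"xyz": [0,0,0],"spin": 0}
    - {"xyz": [0,0,0],"spin": 0}
    - {"xyz": [0,0,0],"spin": 0}
    - {"xyz": [0,0,0],"spin": 0}
    - {"xyz": [0,0,0],"spin": 0}
    - {"xyz": [0,0,0],"spin": 0}
    - {"xyz": [0,0,0],"spin": 0}
  gripper: 20

```text
time: 5.3
tool_pos: [458.1, 226.2, 3.9]
tcp_rot: [3.142, 0.0, -2.822]
contact_force: [-0.4, 0.8, -0.1]
grip_width: 18.5
finger_force: 0.0
```

The fingers closed to 18.5 mm on nothing. I'll look before going lower.

```bash
cat > look.py <<'E'
from h import *
import sys
o=bot.get_obs(); p=o["tool_pos"]
R=Ro.from_euler("xyz",o["tcp_rot"]).as_matrix(); w=o["grip_width"]/2
for n in("top","side"):
    im=bot.capture(n); cv2.imwrite(f"pics/raw_{n}_{sys.argv[1]}.png",im); u=w2px(n,np.array([p+R[:,1]*d for d in(-w-9,0,w+9)])); print(n,u.round(1).tolist())
    x,y=(int(v) for v in u[1]-[50,60])
    for q in u: cv2.circle(im,tuple(int(round(v)) for v in q),0,(0,0,255),-1)
    crop(im,x,y,98,120,4,f"g_{n}.png")
cv2.imwrite(f"pics/{sys.argv[1]}.png",np.hstack([cv2.imread("pics/g_top.png"),cv2.imread("pics/g_side.png")]))
E
python3 look.py g3
```

```text
top [[239.4, 309.0], [231.9, 311.6], [224.4, 314.3]]
side [[282.6, 216.4], [281.2, 213.3], [279.9, 210.2]]
```

View pics/g3.png

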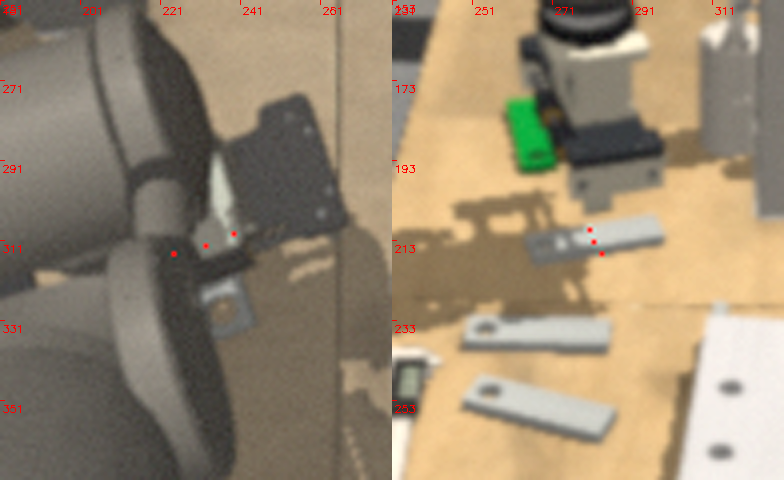

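The side view shows the fingertip at about (282.5,205), roughly 41 mm above the bar. The reported TCP therefore lies about 40 mm beyond the real tips, while the lateral position matches. I'll feel for the table carefully with the fingers open.

Emit:
jog_arm:
  targets:
    - {"xyz": [0,0,0],"spin": 0}
    - {"xyz": [0,0,0],"spin": 0}
    - {"xyz": [0,0,0],"spin": 0}
    - {"xyz": [0,0,0],"spin": 0}
    - {"xyz": [0,0,0],"spin": 0}
    - {"xyz": [0,0,0.1],"spin": 0}
    - {"xyz": [0,0,0.1],"spin": 0}
    - {"xyz": [0,0,0.1],"spin": 0}
    - {"xyz": [0,0,0.05],"spin": 0}
    - {"xyz": [0,0,0],"spin": 0}
  gripper: 65

```text
time: 6.65
tool_pos: [457.9, 226.1, -24.5]
tcp_rot: [3.141, -0.001, -2.822]
contact_force: [-0.8, 0.2, 0.1]
grip_width: 59.5
finger_force: 0.0
```

Emit:
jog_arm:
  targets:
    - {"xyz": [0,0,0.02],"spin": 0}
    - {"xyz": [0,0,0.02],"spin": 0}
    - {"xyz": [0,0,0.02],"spin": 0}
    - {"xyz": [0,0,0],"spin": 0}
    - {"xyz": [0,0,0],"spin": 0}
    - {"xyz": [0,0,0],"spin": 0}
    - {"xyz": [0,0,0],"spin": 0}
    - {"xyz": [0,0,0],"spin": 0}
    - {"xyz": [0,0,0],"spin": 0}
    - {"xyz": [0,0,0],"spin": 0}

```text
time: 7.9
tool_pos: [458.1, 226.2, -28.9]
tcp_rot: [3.142, 0.0, -2.822]
contact_force: [0.9, -0.5, -0.6]
grip_width: 59.9
finger_force: 0.0
```

Emit:
jog_arm:
  targets:
    - {"xyz": [0,0,0.015],"spin": 0}
    - {"xyz": [0,0,0.015],"spin": 0}
    - {"xyz": [0,0,0.015],"spin": 0}
    - {"xyz": [0,0,0.015],"spin": 0}
    - {"xyz": [0,0,0],"spin": 0}
    - {"xyz": [0,0,0],"spin": 0}
    - {"xyz": [0,0,0],"spin": 0}
    - {"xyz": [0,0,0],"spin": 0}
    - {"xyz": [0,0,0],"spin": 0}
    - {"xyz": [0,0,0],"spin": 0}

```text
time: 9.15
tool_pos: [458.1, 226.2, -33.7]
tcp_rot: [3.142, 0.0, -2.822]
contact_force: [0.1, -0.5, 0.1]
grip_width: 59.6
finger_force: 0.0
```

Emit:
jog_arm:
  targets:
    - {"xyz": [0,0,0],"spin": 0}
    - {"xyz": [0,0,0],"spin": 0}
    - {"xyz": [0,0,0],"spin": 0}
    - {"xyz": [0,0,0],"spin": 0}
    - {"xyz": [0,0,0],"spin": 0}
    - {"xyz": [0,0,0],"spin": 0}
    - {"xyz": [0,0,0],"spin": 0}
    - {"xyz": [0,0,0],"spin": 0}
    - {"xyz": [0,0,0],"spin": 0}
    - {"xyz": [0,0,0],"spin": 0}
  gripper: 20

```text
time: 10.4
tool_pos: [458.1, 226.2, -33.7]
tcp_rot: [3.142, 0.0, -2.822]
contact_force: [-0.7, 0.4, 0.4]
grip_width: 31.7
finger_force: 30.0
```

The bar is held (31.7 mm, 30 N) at a reported z of −33.7 with its underside on the table. I'll work relative to that height from here. Next I'll lift it, turn it and carry it over station 1.

Emit:
jog_arm:
  targets:
    - {"xyz": [0,0,-0.35],"spin": 0}
    - {"xyz": [0,0,-0.35],"spin": 1}
    - {"xyz": [0,0,-0.35],"spin": 1}
    - {"xyz": [0,0,-0.35],"spin": 1}
    - {"xyz": [0,0,0],"spin": 0.97}
    - {"xyz": [-0.43,-0.57,0],"spin": 0}
    - {"xyz": [-0.43,-0.57,0],"spin": 0}
    - {"xyz": [-0.43,-0.57,0],"spin": 0}
    - {"xyz": [-0.43,-0.57,0],"spin": 0}
    - {"xyz": [-0.43,-0.57,0],"spin": 0}

```text
time: 11.65
tool_pos: [612.4, -16.2, 78.0]
tcp_rot: [3.142, -0.001, 3.064]
contact_force: [0.0, 1.0, -1.1]
grip_width: 31.8
finger_force: 30.0
```

Emit:
jog_arm:
  targets:
    - {"xyz": [0,0,0],"spin": 0}
    - {"xyz": [0,0,0],"spin": 0}
    - {"xyz": [0,0,0],"spin": 0}
    - {"xyz": [0,0,0],"spin": 0}
    - {"xyz": [0,0,0],"spin": 0}
    - {"xyz": [0,0,0],"spin": 0}
    - {"xyz": [0,0,0],"spin": 0}
    - {"xyz": [0,0,0],"spin": 0}
    - {"xyz": [0,0,0],"spin": 0}
    - {"xyz": [0,0,0],"spin": 0}

```text
time: 12.9
tool_pos: [611.9, -14.5, 78.3]
tcp_rot: [3.142, -0.0, 3.064]
contact_force: [0.5, 0.6, -1.9]
grip_width: 31.6
finger_force: 30.0
```

```bash
python3 look.py g4
```

```text
top [[344.0, 238.0], [333.1, 237.5], [322.2, 236.9]]
side [[328.0, 247.8], [328.8, 242.3], [329.5, 236.9]]
```

View pics/g4.png

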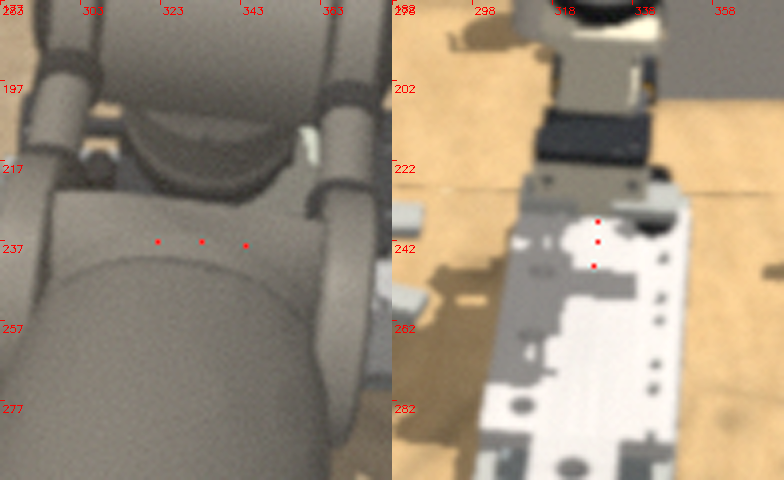

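The side view shows the bar held level over station 1, with the finger at about (328,235). The arm hides the top view. Now I'll correct the position and lower it.

Emit:
jog_arm:
  targets:
    - {"xyz": [-0.03,-0.035,0],"spin": 0}
    - {"xyz": [0,0,0.2],"spin": 0}
    - {"xyz": [0,0,0.2],"spin": 0}
    - {"xyz": [0,0,0.2],"spin": 0}
    - {"xyz": [0,0,0.1],"spin": 0}
    - {"xyz": [0,0,0.03],"spin": 0}
    - {"xyz": [0,0,0],"spin": 0}
    - {"xyz": [0,0,0],"spin": 0}
    - {"xyz": [0,0,0],"spin": 0}
    - {"xyz": [0,0,0],"spin": 0}

```text
time: 14.25
tool_pos: [614.2, -17.5, 20.2]
tcp_rot: [3.142, 0.0, 3.064]
contact_force: [0.2, 0.8, -1.0]
grip_width: 31.4
finger_force: 30.0
```

Emit:
jog_arm:
  targets:
    - {"xyz": [0,0,0.015],"spin": 0}
    - {"xyz": [0,0,0.01],"spin": 0}
    - {"xyz": [0,0,0],"spin": 0}
    - {"xyz": [0,0,0],"spin": 0}
    - {"xyz": [0,0,0],"spin": 0}
    - {"xyz": [0,0,0],"spin": 0}
    - {"xyz": [0,0,0],"spin": 0}
    - {"xyz": [0,0,0],"spin": 0}
    - {"xyz": [0,0,0],"spin": 0}
    - {"xyz": [0,0,0],"spin": 0}

```text
time: 15.5
tool_pos: [614.0, -17.5, 17.9]
tcp_rot: [3.142, 0.0, 3.064]
contact_force: [0.3, -0.0, -1.7]
grip_width: 31.5
finger_force: 30.0
```

Emit:
jog_arm:
  targets:
    - {"xyz": [0,0,0.01],"spin": 0}
    - {"xyz": [0,0,0.008],"spin": 0}
    - {"xyz": [0,0,0],"spin": 0}
    - {"xyz": [0,0,0],"spin": 0}
    - {"xyz": [0,0,0],"spin": 0}
    - {"xyz": [0,0,0],"spin": 0}
    - {"xyz": [0,0,0],"spin": 0}
    - {"xyz": [0,0,0],"spin": 0}
    - {"xyz": [0,0,0],"spin": 0}
    - {"xyz": [0,0,0],"spin": 0}

```text
time: 16.75
tool_pos: [614.0, -17.4, 16.5]
tcp_rot: [3.141, 0.0, 3.064]
contact_force: [0.1, 0.5, -1.7]
grip_width: 31.8
finger_force: 30.0
```

Emit:
jog_arm:
  targets:
    - {"xyz": [0,0,0],"spin": 0}
    - {"xyz": [0,0,0],"spin": 0}
    - {"xyz": [0,0,0],"spin": 0}
    - {"xyz": [0,0,0],"spin": 0}
    - {"xyz": [0,0,-0.1],"spin": 0}
    - {"xyz": [0,0,-0.3],"spin": 0}
    - {"xyz": [0,0,-0.4],"spin": 0}
    - {"xyz": [0,0,-0.2],"spin": 0}
    - {"xyz": [0,0,0],"spin": 0}
    - {"xyz": [0,0,0],"spin": 0}
  gripper: 50

```text
time: 18.0
tool_pos: [613.3, -17.3, 95.3]
tcp_rot: [3.141, -0.002, 3.064]
contact_force: [0.5, 0.9, -0.3]
grip_width: 46.0
finger_force: 0.0
```

Emit:
jog_arm:
  targets:
    - {"xyz": [0.492,0.254,0],"spin": 0}
    - {"xyz": [0.492,0.254,0],"spin": 0}
    - {"xyz": [0.492,0.254,0],"spin": 0}
    - {"xyz": [0.492,0.254,0],"spin": 0}
    - {"xyz": [0.492,0.254,0],"spin": 0}
    - {"xyz": [0,0,0],"spin": -0.7}
    - {"xyz": [0,0,0],"spin": 0}
    - {"xyz": [0,0,0],"spin": 0}
    - {"xyz": [0,0,0],"spin": 0}
    - {"xyz": [0,0,0],"spin": 0}
  gripper: 65

```text
time: 19.25
tool_pos: [425.9, 98.9, 96.3]
tcp_rot: [3.142, -0.0, 3.133]
contact_force: [0.6, -0.2, 0.4]
grip_width: 59.4
finger_force: 0.0
```

```bash
python3 - <<'E'
from h import *
t=bot.capture("top");s=bot.capture("side"); cv2.imwrite("pics/top5.png",t);cv2.imwrite("pics/side5.png",s)
crop(t,215,205,196,150,4,"a.png");crop(s,240,195,120,100,4,"b.png")
a,b=cv2.imread("pics/a.png"),cv2.imread("pics/b.png")
a=cv2.resize(a,None,fx=.5,fy=.5)
cv2.imwrite("pics/g5.png",np.hstack([cv2.resize(cv2.imread("pics/a.png"),(480,367))[:,:320],b[:367]]))
E
```

```text
(no output)
```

View pics/g5.png

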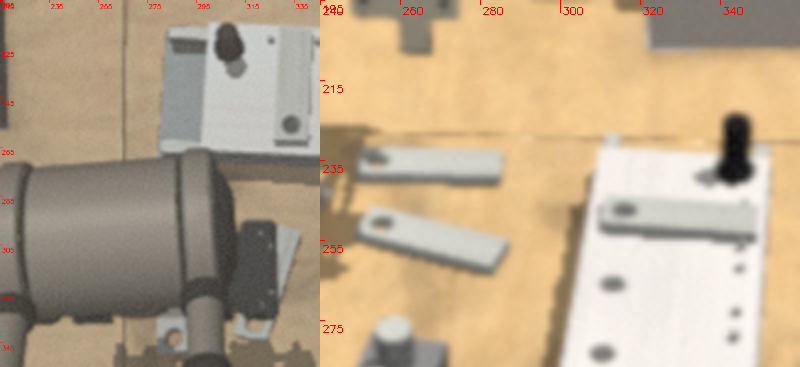

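Bar A lies on station 1 between the dowels. Its hole is at (333.8,255.6) in the top view and (316,247.5) in the side view. B and C haven't moved.

```bash
python3 - <<'E'
from h import *
np.set_printoptions(precision=1,suppress=True)
print(px2w("top",[[333.8,255.6]],60),px2w("side",[[316,247.5]],60))
# precise hole blob by code: darkest-weighted centroid near predicted pixel
def blob(n,im,uv,r):
    g=cv2.GaussianBlur(cv2.cvtColor(im,cv2.COLOR_BGR2GRAY),(3,3),0).astype(float); x,y=(int(round(v)) for v in uv)
    w=g[y-r:y+r+1,x-r:x+r+1]; w=np.clip(np.percentile(w,75)-15-w,0,None); Y,X=np.mgrid[y-r:y+r+1,x-r:x+r+1]
    return np.array([(w*X).sum(),(w*Y).sum()])/w.sum()
for n,s0,uv,u1 in(("top","top",(333.3,257),(333.8,255.6)),("side","side",(315.5,249.75),(316,247.5))):
    a=cv2.imread(f"pics/{s0}0.png");b=cv2.imread(f"pics/{s0}5.png")
    p,q=blob(n,a,uv,5 if n=="top" else 4),blob(n,b,u1,4); print(n,p,q,px2w(n,p,50),px2w(n,q,60))
E
```

```text
[[573.6 -15.3  60. ]] [[576.3 -16.4  60. ]]
top [332.9 256.8] [333.3 255.5] [[573.1 -13.3  50. ]] [[574.  -14.2  60. ]]
side [315.3 249.5] [315.7 249.7] [[574.4 -13.1  50. ]] [[575.8 -26.4  60. ]]
```

Emit:
jog_arm:
  targets:
    - {"xyz": [0.01,0,0.3],"spin": 0}
    - {"xyz": [0,0,0.4],"spin": 0}
    - {"xyz": [0,0,0.4],"spin": 0}
    - {"xyz": [0,0,0.3],"spin": 0}
    - {"xyz": [0,0,0.15],"spin": 0}
    - {"xyz": [0,0,0.07],"spin": 0}
    - {"xyz": [0,0,0],"spin": 0}
    - {"xyz": [0,0,0],"spin": 0}
    - {"xyz": [0,0,0],"spin": 0}
    - {"xyz": [0,0,0],"spin": 0}

```text
time: 20.6
tool_pos: [425.2, 99.2, -32.8]
tcp_rot: [3.141, 0.001, 3.134]
contact_force: [-0.4, -0.0, 0.6]
grip_width: 59.2
finger_force: 0.0
```

Emit:
jog_arm:
  targets:
    - {"xyz": [0,0,0],"spin": 0}
    - {"xyz": [0,0,0],"spin": 0}
    - {"xyz": [0,0,0],"spin": 0}
    - {"xyz": [0,0,0],"spin": 0}
    - {"xyz": [0,0,0],"spin": 0}
    - {"xyz": [0,0,0],"spin": 0}
    - {"xyz": [0,0,0],"spin": 0}
    - {"xyz": [0,0,0],"spin": 0}
    - {"xyz": [0,0,0],"spin": 0}
    - {"xyz": [0,0,0],"spin": 0}
  gripper: 20

```text
time: 21.85
tool_pos: [424.9, 99.2, -33.1]
tcp_rot: [3.142, 0.0, 3.134]
contact_force: [0.1, 0.1, -0.6]
grip_width: 31.6
finger_force: 30.0
```

Bar A's hole is within 1.5 mm of the station, which is good enough. Bar B is gripped, so I'll carry it to station 2.

Emit:
jog_arm:
  targets:
    - {"xyz": [0,0,-0.35],"spin": 0}
    - {"xyz": [0,0,-0.35],"spin": 0}
    - {"xyz": [0,0,-0.35],"spin": 0}
    - {"xyz": [0,0,-0.35],"spin": 0.7}
    - {"xyz": [-0.493,-0.427,0],"spin": 0}
    - {"xyz": [-0.493,-0.427,0],"spin": 0}
    - {"xyz": [-0.493,-0.427,0],"spin": 0}
    - {"xyz": [-0.493,-0.427,0],"spin": 0}
    - {"xyz": [-0.493,-0.427,0],"spin": 0}
    - {"xyz": [0,0,0],"spin": 0}

```text
time: 23.1
tool_pos: [609.7, -89.5, 77.8]
tcp_rot: [-3.141, 0.0, 3.061]
contact_force: [0.5, 1.0, -1.6]
grip_width: 31.9
finger_force: 30.0
```

Emit:
jog_arm:
  targets:
    - {"xyz": [0,0,0],"spin": 0}
    - {"xyz": [0,0,0.2],"spin": 0}
    - {"xyz": [0,0,0.2],"spin": 0}
    - {"xyz": [0,0,0.2],"spin": 0}
    - {"xyz": [0,0,0.1],"spin": 0}
    - {"xyz": [0,0,0],"spin": 0}
    - {"xyz": [0,0,0],"spin": 0}
    - {"xyz": [0,0,0],"spin": 0}
    - {"xyz": [0,0,0],"spin": 0}
    - {"xyz": [0,0,0],"spin": 0}

```text
time: 24.35
tool_pos: [608.4, -86.5, 23.1]
tcp_rot: [3.142, 0.0, 3.064]
contact_force: [0.4, -0.6, -1.1]
grip_width: 31.3
finger_force: 30.0
```

Emit:
jog_arm:
  targets:
    - {"xyz": [0,0,0.03],"spin": 0}
    - {"xyz": [0,0,0.03],"spin": 0}
    - {"xyz": [0,0,0.015],"spin": 0}
    - {"xyz": [0,0,0],"spin": 0}
    - {"xyz": [0,0,0],"spin": 0}
    - {"xyz": [0,0,0],"spin": 0}
    - {"xyz": [0,0,0],"spin": 0}
    - {"xyz": [0,0,0],"spin": 0}
    - {"xyz": [0,0,0],"spin": 0}
    - {"xyz": [0,0,0],"spin": 0}

```text
time: 25.6
tool_pos: [608.2, -86.5, 16.9]
tcp_rot: [3.142, -0.0, 3.064]
contact_force: [-1.8, 0.2, 1.2]
grip_width: 31.6
finger_force: 30.0
```

Emit:
jog_arm:
  targets:
    - {"xyz": [0,0,0],"spin": 0}
    - {"xyz": [0,0,0],"spin": 0}
    - {"xyz": [0,0,0],"spin": 0}
    - {"xyz": [0,0,0],"spin": 0}
    - {"xyz": [0,0,-0.1],"spin": 0}
    - {"xyz": [0,0,-0.3],"spin": 0}
    - {"xyz": [0,0,-0.4],"spin": 0}
    - {"xyz": [0,0,-0.2],"spin": 0}
    - {"xyz": [0,0,0],"spin": 0}
    - {"xyz": [0,0,0],"spin": 0}
  gripper: 50

```text
time: 26.85
tool_pos: [607.5, -86.3, 95.7]
tcp_rot: [3.141, -0.002, 3.064]
contact_force: [-0.4, 0.0, -0.0]
grip_width: 45.6
finger_force: 0.0
```

Emit:
jog_arm:
  targets:
    - {"xyz": [0.453,0.206,0],"spin": 0}
    - {"xyz": [0.453,0.206,0],"spin": 0}
    - {"xyz": [0.453,0.206,0],"spin": 0}
    - {"xyz": [0.453,0.206,0],"spin": 0}
    - {"xyz": [0.454,0.205,0],"spin": 0}
    - {"xyz": [0,0,0],"spin": 1}
    - {"xyz": [0,0,0],"spin": 1}
    - {"xyz": [0,0,0],"spin": 0.59}
    - {"xyz": [0,0,0],"spin": 0}
    - {"xyz": [0,0,0],"spin": 0}
  gripper: 65

```text
time: 28.1
tool_pos: [433.6, 9.7, 96.4]
tcp_rot: [-3.141, -0.001, 2.806]
contact_force: [-0.1, 0.0, 0.6]
grip_width: 59.4
finger_force: 0.0
```

```bash
python3 - <<'E'
from h import *
t=bot.capture("top");s=bot.capture("side"); cv2.imwrite("pics/top6.png",t);cv2.imwrite("pics/side6.png",s)
crop(t,270,200,160,100,4,"a.png");crop(s,240,195,130,145,4,"b.png")
a,b=cv2.imread("pics/a.png")[:,:280],cv2.imread("pics/b.png")
a=cv2.copyMakeBorder(a,0,580-a.shape[0],0,0,0)
cv2.imwrite("pics/g6.png",np.hstack([a,b]))
p=cv2.imread("pics/side5.png")[241:265,250:290]
r=cv2.matchTemplate(s[225:285,230:310],p,cv2.TM_CCOEFF_NORMED); print(cv2.minMaxLoc(r),"expected (20,16)")
E
```

```text
(-0.22881339490413666, 0.8038905262947083, (20, 25), (20, 16)) expected (20,16)
```

View pics/g6.png

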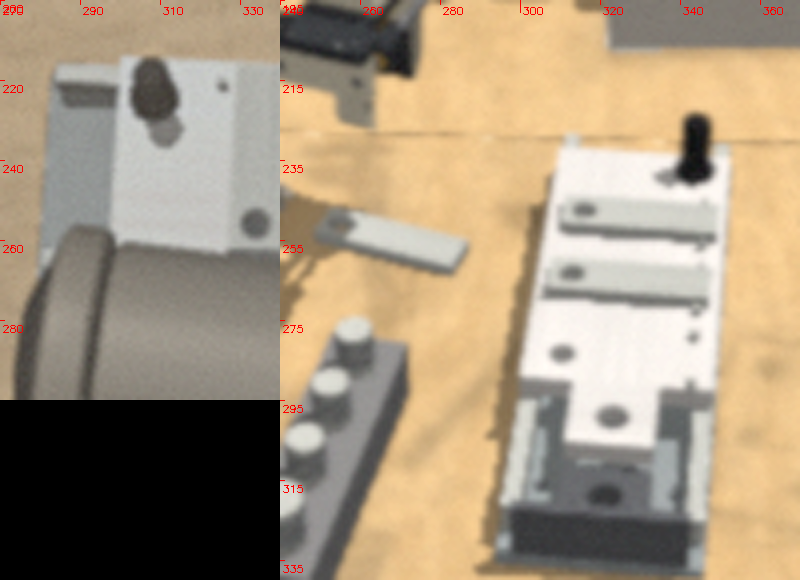

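Bars A and B sit between their dowels, with holes at (316,247) and (312.8,263) in the side view. The carriage and C haven't moved. I'll pick C now.

Emit:
jog_arm:
  targets:
    - {"xyz": [0,0,0.3],"spin": 0}
    - {"xyz": [0,0,0.4],"spin": 0}
    - {"xyz": [0,0,0.4],"spin": 0}
    - {"xyz": [0,0,0.3],"spin": 0}
    - {"xyz": [0,0,0.15],"spin": 0}
    - {"xyz": [0,0,0.07],"spin": 0}
    - {"xyz": [0,0,0],"spin": 0}
    - {"xyz": [0,0,0],"spin": 0}
    - {"xyz": [0,0,0],"spin": 0}
    - {"xyz": [0,0,0],"spin": 0}

```text
time: 29.45
tool_pos: [434.2, 9.7, -32.4]
tcp_rot: [3.141, 0.001, 2.805]
contact_force: [0.6, -0.6, 1.2]
grip_width: 59.8
finger_force: 0.0
```

Emit:
jog_arm:
  targets:
    - {"xyz": [0,0,0],"spin": 0}
    - {"xyz": [0,0,0],"spin": 0}
    - {"xyz": [0,0,0],"spin": 0}
    - {"xyz": [0,0,0],"spin": 0}
    - {"xyz": [0,0,0],"spin": 0}
    - {"xyz": [0,0,0],"spin": 0}
    - {"xyz": [0,0,0],"spin": 0}
    - {"xyz": [0,0,0],"spin": 0}
    - {"xyz": [0,0,0],"spin": 0}
    - {"xyz": [0,0,0],"spin": 0}
  gripper: 20

```text
time: 30.7
tool_pos: [434.0, 9.7, -32.7]
tcp_rot: [3.142, 0.0, 2.805]
contact_force: [1.0, 1.8, -0.2]
grip_width: 31.4
finger_force: 30.0
```

Emit:
jog_arm:
  targets:
    - {"xyz": [0,0,-0.35],"spin": 0}
    - {"xyz": [0,0,-0.35],"spin": -1}
    - {"xyz": [0,0,-0.35],"spin": -1}
    - {"xyz": [0,0,-0.35],"spin": -0.59}
    - {"xyz": [-0.454,-0.38,0],"spin": 0}
    - {"xyz": [-0.454,-0.38,0],"spin": 0}
    - {"xyz": [-0.454,-0.38,0],"spin": 0}
    - {"xyz": [-0.454,-0.38,0],"spin": 0}
    - {"xyz": [-0.454,-0.38,0],"spin": 0}
    - {"xyz": [0,0,0],"spin": 0}

```text
time: 31.95
tool_pos: [604.2, -158.4, 78.1]
tcp_rot: [-3.141, 0.0, 3.061]
contact_force: [-0.5, 0.6, -2.1]
grip_width: 31.5
finger_force: 30.0
```

Emit:
jog_arm:
  targets:
    - {"xyz": [0,0,0],"spin": 0}
    - {"xyz": [0,0,0.2],"spin": 0}
    - {"xyz": [0,0,0.2],"spin": 0}
    - {"xyz": [0,0,0.2],"spin": 0}
    - {"xyz": [0,0,0.1],"spin": 0}
    - {"xyz": [0,0,0],"spin": 0}
    - {"xyz": [0,0,0],"spin": 0}
    - {"xyz": [0,0,0],"spin": 0}
    - {"xyz": [0,0,0],"spin": 0}
    - {"xyz": [0,0,0],"spin": 0}

```text
time: 33.2
tool_pos: [603.3, -156.0, 23.5]
tcp_rot: [3.142, 0.0, 3.064]
contact_force: [0.6, 0.6, -1.9]
grip_width: 31.5
finger_force: 30.0
```

Emit:
jog_arm:
  targets:
    - {"xyz": [0,0,0.03],"spin": 0}
    - {"xyz": [0,0,0.03],"spin": 0}
    - {"xyz": [0,0,0.015],"spin": 0}
    - {"xyz": [0,0,0],"spin": 0}
    - {"xyz": [0,0,0],"spin": 0}
    - {"xyz": [0,0,0],"spin": 0}
    - {"xyz": [0,0,0],"spin": 0}
    - {"xyz": [0,0,0],"spin": 0}
    - {"xyz": [0,0,0],"spin": 0}
    - {"xyz": [0,0,0],"spin": 0}

```text
time: 34.45
tool_pos: [603.2, -155.9, 17.3]
tcp_rot: [3.141, 0.0, 3.064]
contact_force: [-1.9, 0.6, 1.3]
grip_width: 31.6
finger_force: 30.0
```

Emit:
jog_arm:
  targets:
    - {"xyz": [0,0,0],"spin": 0}
    - {"xyz": [0,0,0],"spin": 0}
    - {"xyz": [0,0,0],"spin": 0}
    - {"xyz": [0,0,0],"spin": 0}
    - {"xyz": [0,0,-0.1],"spin": 0}
    - {"xyz": [0,0,-0.3],"spin": 0}
    - {"xyz": [0,0,-0.4],"spin": 0}
    - {"xyz": [0,0,-0.4],"spin": 0}
    - {"xyz": [0,0,0],"spin": 0}
    - {"xyz": [0,0,0],"spin": 0}
  gripper: 50

```text
time: 35.7
tool_pos: [602.8, -155.8, 113.0]
tcp_rot: [3.141, -0.001, 3.064]
contact_force: [0.2, 0.1, -0.3]
grip_width: 46.1
finger_force: 0.0
```

Emit:
jog_arm:
  targets:
    - {"xyz": [0,0,0],"spin": 1}
    - {"xyz": [0,0,0],"spin": 1}
    - {"xyz": [0,0,0],"spin": 1}
    - {"xyz": [0,0,0],"spin": 1}
    - {"xyz": [0,0,0],"spin": 1}
    - {"xyz": [0,0,0],"spin": 1}
    - {"xyz": [0,0,0],"spin": 1}
    - {"xyz": [0,0,0],"spin": 1}
    - {"xyz": [0,0,0],"spin": 1}
    - {"xyz": [0,0,0],"spin": 1}

```text
time: 36.95
tool_pos: [602.3, -155.6, 111.6]
tcp_rot: [-3.14, -0.002, 2.061]
contact_force: [1.1, -0.3, 0.2]
grip_width: 46.0
finger_force: 0.0
```

Emit:
jog_arm:
  targets:
    - {"xyz": [0,0,0],"spin": 0.985}
    - {"xyz": [0,0,0],"spin": 0.985}
    - {"xyz": [0,0,0],"spin": 0.985}
    - {"xyz": [0,0,0],"spin": 0.985}
    - {"xyz": [0,0,0],"spin": 0.985}
    - {"xyz": [-0.037,-0.54,0],"spin": 0}
    - {"xyz": [-0.037,-0.54,0],"spin": 0}
    - {"xyz": [-0.037,-0.54,0],"spin": 0}
    - {"xyz": [-0.037,-0.54,0],"spin": 0}
    - {"xyz": [0,0,0],"spin": 0}

```text
time: 38.2
tool_pos: [427.2, -167.2, 112.3]
tcp_rot: [-3.138, -0.002, 1.57]
contact_force: [-0.2, -0.3, 0.5]
grip_width: 46.0
finger_force: 0.0
```

```bash
python3 - <<'E'
from h import *
np.set_printoptions(precision=1,suppress=True)
o=bot.get_obs();print(o["tool_pos"],o["tcp_rot"])
t=bot.capture("top");s=bot.capture("side");cv2.imwrite("pics/top7.png",t);cv2.imwrite("pics/side7.png",s)
crop(t,270,200,150,70,2,"a.png");crop(s,220,195,140,145,4,"b.png")
a,b=cv2.imread("pics/a.png")[:,:240],cv2.imread("pics/b.png")
a=cv2.copyMakeBorder(a,0,580-a.shape[0],0,0,0)
cv2.imwrite("pics/g7.png",np.hstack([a,b]))
E
```

```text
[ 427.2 -167.2  112.3] [-3.1 -0.   1.6]
```

View pics/g7.png

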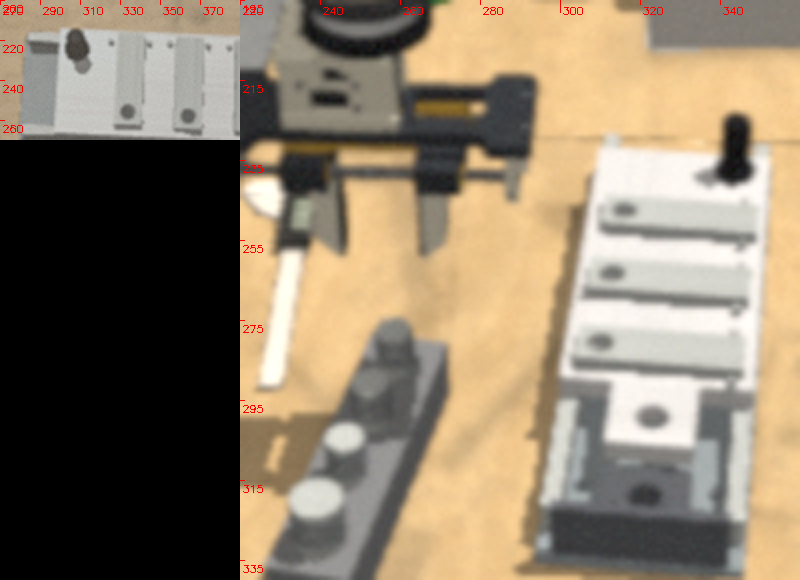

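All three bars lie on their stations in the side view: holes at (316,247), (313,263) and (310,280.5). The gripper's inner finger faces are centred at u≈255.8, tips v≈258. I'll use that to check the side camera's x bias and the height offset.

```bash
python3 - <<'E'
from h import *
np.set_printoptions(precision=2,suppress=True)
for z in(145,150,155): print(z,w2px("side",[[427.2,-167.2-9,z],[427.2,-167.2+9,z]]))
# holes after placing, in both cameras (z=60)
print(px2w("side",[[316,247.3],[313,263],[310.2,280.5]],60)); print(px2w("top",np.array([[127,111],[188,116]])/2+[270,200],60))
E
```

```text
145 [[254.69 259.8 ]
 [255.53 255.16]]
150 [[254.56 258.26]
 [255.41 253.62]]
155 [[254.44 256.7 ]
 [255.29 252.07]]
[[ 576.3   -15.5    60.  ]
 [ 569.76  -83.78   60.  ]
 [ 564.44 -154.13   60.  ]]
[[573.9  -14.64  60.  ]
 [566.16 -84.33  60.  ]]
```

Emit:
jog_arm:
  targets:
    - {"xyz": [0,0.035,0.2],"spin": 0}
    - {"xyz": [0,0,0.3],"spin": 0}
    - {"xyz": [0,0,0.3],"spin": 0}
    - {"xyz": [0,0,0.2],"spin": 0}
    - {"xyz": [0,0,0.15],"spin": 0}
    - {"xyz": [0,0,0.06],"spin": 0}
    - {"xyz": [0,0,0],"spin": 0}
    - {"xyz": [0,0,0],"spin": 0}
    - {"xyz": [0,0,0],"spin": 0}
    - {"xyz": [0,0,0],"spin": 0}

```text
time: 39.55
tool_pos: [433.3, -168.0, 16.8]
tcp_rot: [3.141, 0.0, 1.571]
contact_force: [0.5, -0.3, -0.4]
grip_width: 45.9
finger_force: 0.0
```

Emit:
jog_arm:
  targets:
    - {"xyz": [0,0,0],"spin": 0}
    - {"xyz": [0,0,0],"spin": 0}
    - {"xyz": [0,0,0],"spin": 0}
    - {"xyz": [0,0,0],"spin": 0}
    - {"xyz": [0,0,0],"spin": 0}
    - {"xyz": [0,0,0],"spin": 0}
    - {"xyz": [0,0,0],"spin": 0}
    - {"xyz": [0,0,0],"spin": 0}
    - {"xyz": [0,0,0],"spin": 0}
    - {"xyz": [0,0,0],"spin": 0}
  gripper: 10

```text
time: 40.8
tool_pos: [432.5, -167.8, 16.5]
tcp_rot: [-3.14, -0.0, 1.572]
contact_force: [-5.6, -0.3, 5.7]
grip_width: 22.4
finger_force: 30.0
```

Emit:
jog_arm:
  targets:
    - {"xyz": [0,0,-0.2],"spin": 0}
    - {"xyz": [0,0,-0.3],"spin": 0}
    - {"xyz": [0,0,-0.4],"spin": 0}
    - {"xyz": [0,0,-0.4],"spin": 0}
    - {"xyz": [0.384,0.354,0],"spin": 0}
    - {"xyz": [0.384,0.354,0],"spin": 0}
    - {"xyz": [0.384,0.354,0],"spin": 0}
    - {"xyz": [0.384,0.354,0],"spin": 0}
    - {"xyz": [0.384,0.354,0],"spin": 0}
    - {"xyz": [0,0,0],"spin": 0}

```text
time: 42.05
tool_pos: [576.4, -11.9, 119.8]
tcp_rot: [3.14, -0.001, 1.575]
contact_force: [-0.0, -0.4, -0.3]
grip_width: 22.7
finger_force: 30.0
```

Emit:
jog_arm:
  targets:
    - {"xyz": [0,0,0.2],"spin": 0}
    - {"xyz": [0,0,0.1],"spin": 0}
    - {"xyz": [0,0,0],"spin": 0}
    - {"xyz": [0,0,0],"spin": 0}
    - {"xyz": [0,0,0],"spin": 0}
    - {"xyz": [0,0,0],"spin": 0}
    - {"xyz": [0,0,0],"spin": 0}
    - {"xyz": [0,0,0],"spin": 0}
    - {"xyz": [0,0,0],"spin": 0}
    - {"xyz": [0,0,0],"spin": 0}

```text
time: 43.3
tool_pos: [574.7, -14.2, 96.5]
tcp_rot: [3.142, -0.0, 1.571]
contact_force: [0.6, 0.3, -1.7]
grip_width: 22.5
finger_force: 30.0
```

```bash
python3 - <<'E'
from h import *
o=bot.get_obs();p=o["tool_pos"];print(p,o["grip_width"])
s=bot.capture("side");cv2.imwrite("pics/side8.png",s)
# pin tip predicted pixel: pin bottom = p.z-16.5+6
q=p.copy();q[2]=p[2]-16.5+6; u=w2px("side",q)[0];h=w2px("side",[[576,-15.5,60]])[0];print(u,h)
x,y=int(u[0]-25),int(u[1]-40)
crop(s,x,y,50,60,8,"pin8.png");print(x,y)
E
```

```text
[574.70482401 -14.18639316  96.48000735] 22.51055863274956
[315.55019087 239.74129678] [315.89222443 247.2965891 ]
290 199
```

View pics/pin8.png

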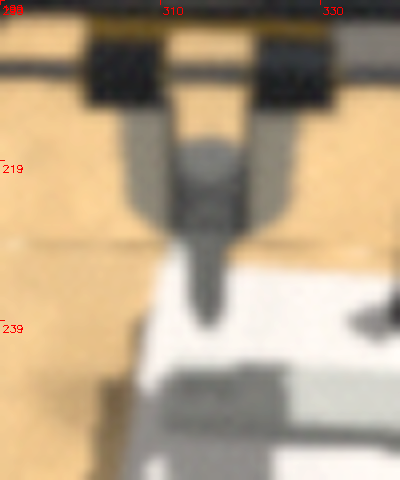

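The side close-up shows the pin upright with its tip at (316,239.6), predicted (315.6,239.7), lined up with the hole at u≈316. I'll drive it down.

Emit:
jog_arm:
  targets:
    - {"xyz": [0,0,0.15],"spin": 0}
    - {"xyz": [0,0,0.15],"spin": 0}
    - {"xyz": [0,0,0.1],"spin": 0}
    - {"xyz": [0,0,0.06],"spin": 0}
    - {"xyz": [0,0,0.06],"spin": 0}
    - {"xyz": [0,0,0.04],"spin": 0}
    - {"xyz": [0,0,0.04],"spin": 0}
    - {"xyz": [0,0,0],"spin": 0}
    - {"xyz": [0,0,0],"spin": 0}
    - {"xyz": [0,0,0],"spin": 0}

```text
time: 44.6
tool_pos: [574.8, -14.2, 48.6]
tcp_rot: [3.141, -0.0, 1.571]
contact_force: [0.1, -1.0, -0.7]
grip_width: 22.3
finger_force: 30.0
```

Emit:
jog_arm:
  targets:
    - {"xyz": [0,0,0.05],"spin": 0}
    - {"xyz": [0,0,0.05],"spin": 0}
    - {"xyz": [0,0,0.05],"spin": 0}
    - {"xyz": [0,0,0.04],"spin": 0}
    - {"xyz": [0,0,0.025],"spin": 0}
    - {"xyz": [0,0,0],"spin": 0}
    - {"xyz": [0,0,0],"spin": 0}
    - {"xyz": [0,0,0],"spin": 0}
    - {"xyz": [0,0,0],"spin": 0}
    - {"xyz": [0,0,0],"spin": 0}

```text
time: 45.85
tool_pos: [574.7, -14.2, 31.3]
tcp_rot: [3.142, -0.0, 1.571]
contact_force: [0.0, -0.3, -0.5]
grip_width: 22.7
finger_force: 30.0
```

Emit:
jog_arm:
  targets:
    - {"xyz": [0,0,0.015],"spin": 0}
    - {"xyz": [0,0,0],"spin": 0}
    - {"xyz": [0,0,0],"spin": 0}
    - {"xyz": [0,0,0],"spin": 0}
    - {"xyz": [0,0,0],"spin": 0}
    - {"xyz": [0,0,0],"spin": 0}
    - {"xyz": [0,0,0],"spin": 0}
    - {"xyz": [0,0,0],"spin": 0}
    - {"xyz": [0,0,0],"spin": 0}
    - {"xyz": [0,0,0],"spin": 0}

```text
time: 47.1
tool_pos: [574.9, -14.3, 30.5]
tcp_rot: [3.141, 0.0, 1.571]
contact_force: [-1.5, -0.0, 5.1]
grip_width: 22.8
finger_force: 30.0
```

Emit:
jog_arm:
  targets:
    - {"xyz": [0,0,0],"spin": 0}
    - {"xyz": [0,0,0],"spin": 0}
    - {"xyz": [0,0,0],"spin": 0}
    - {"xyz": [0,0,0],"spin": 0}
    - {"xyz": [0,0,-0.1],"spin": 0}
    - {"xyz": [0,0,-0.3],"spin": 0}
    - {"xyz": [0,0,-0.4],"spin": 0}
    - {"xyz": [0,0,-0.2],"spin": 0}
    - {"xyz": [0,0,0],"spin": 0}
    - {"xyz": [0,0,0],"spin": 0}
  gripper: 50

```text
time: 48.35
tool_pos: [574.0, -14.1, 109.0]
tcp_rot: [-3.14, -0.0, 1.571]
contact_force: [-0.7, 0.6, 0.2]
grip_width: 46.3
finger_force: 0.0
```

Emit:
jog_arm:
  targets:
    - {"xyz": [-0.507,-0.382,0],"spin": 0}
    - {"xyz": [-0.507,-0.382,0],"spin": 0}
    - {"xyz": [-0.507,-0.382,0],"spin": 0}
    - {"xyz": [-0.507,-0.382,0],"spin": 0}
    - {"xyz": [-0.507,-0.382,0],"spin": 0}
    - {"xyz": [0,0,0],"spin": 0}
    - {"xyz": [0,0,0],"spin": 0}
    - {"xyz": [0,0,0],"spin": 0}
    - {"xyz": [0,0,0],"spin": 0}
    - {"xyz": [0,0,0],"spin": 0}

```text
time: 49.6
tool_pos: [422.3, -216.5, 110.0]
tcp_rot: [-3.142, -0.0, 1.573]
contact_force: [-0.5, -0.2, -0.1]
grip_width: 46.1
finger_force: 0.0
```

Seated: contact showed 5 N at the expected height. Next is pin 2.

Emit:
jog_arm:
  targets:
    - {"xyz": [-0.006,-0.006,0.2],"spin": 0}
    - {"xyz": [0,0,0.3],"spin": 0}
    - {"xyz": [0,0,0.3],"spin": 0}
    - {"xyz": [0,0,0.2],"spin": 0}
    - {"xyz": [0,0,0.12],"spin": 0}
    - {"xyz": [0,0,0.05],"spin": 0}
    - {"xyz": [0,0,0],"spin": 0}
    - {"xyz": [0,0,0],"spin": 0}
    - {"xyz": [0,0,0],"spin": 0}
    - {"xyz": [0,0,0],"spin": 0}

```text
time: 50.85
tool_pos: [421.6, -217.7, 16.7]
tcp_rot: [3.141, 0.0, 1.571]
contact_force: [-0.9, 0.4, -0.4]
grip_width: 46.0
finger_force: 0.0
```

Emit:
jog_arm:
  targets:
    - {"xyz": [0,0,0],"spin": 0}
    - {"xyz": [0,0,0],"spin": 0}
    - {"xyz": [0,0,0],"spin": 0}
    - {"xyz": [0,0,0],"spin": 0}
    - {"xyz": [0,0,0],"spin": 0}
    - {"xyz": [0,0,0],"spin": 0}
    - {"xyz": [0,0,0],"spin": 0}
    - {"xyz": [0,0,0],"spin": 0}
    - {"xyz": [0,0,0],"spin": 0}
    - {"xyz": [0,0,0],"spin": 0}
  gripper: 10

```text
time: 52.1
tool_pos: [421.5, -217.5, 16.4]
tcp_rot: [3.142, -0.0, 1.571]
contact_force: [-0.5, -0.5, -0.1]
grip_width: 22.7
finger_force: 30.0
```

Emit:
jog_arm:
  targets:
    - {"xyz": [0,0,-0.2],"spin": 0}
    - {"xyz": [0,0,-0.3],"spin": 0}
    - {"xyz": [0,0,-0.4],"spin": 0}
    - {"xyz": [0,0,-0.4],"spin": 0}
    - {"xyz": [0.3325,0.367,0],"spin": 0}
    - {"xyz": [0.3325,0.367,0],"spin": 0}
    - {"xyz": [0.3325,0.367,0],"spin": 0}
    - {"xyz": [0.3325,0.367,0],"spin": 0}
    - {"xyz": [0.3325,0.367,0],"spin": 0}
    - {"xyz": [0,0,0],"spin": 0}

```text
time: 53.35
tool_pos: [569.4, -82.6, 119.9]
tcp_rot: [3.142, -0.001, 1.574]
contact_force: [-0.3, 1.2, -1.4]
grip_width: 22.4
finger_force: 30.0
```

Emit:
jog_arm:
  targets:
    - {"xyz": [0,0,0.2],"spin": 0}
    - {"xyz": [0,0,0.1],"spin": 0}
    - {"xyz": [0,0,0.2],"spin": 0}
    - {"xyz": [0,0,0.1],"spin": 0}
    - {"xyz": [0,0,0],"spin": 0}
    - {"xyz": [0,0,0],"spin": 0}
    - {"xyz": [0,0,0],"spin": 0}
    - {"xyz": [0,0,0],"spin": 0}
    - {"xyz": [0,0,0],"spin": 0}
    - {"xyz": [0,0,0],"spin": 0}

```text
time: 54.6
tool_pos: [568.3, -84.5, 72.5]
tcp_rot: [3.141, -0.0, 1.571]
contact_force: [0.2, -0.1, -0.6]
grip_width: 23.0
finger_force: 30.0
```

Emit:
jog_arm:
  targets:
    - {"xyz": [0,0,0.06],"spin": 0}
    - {"xyz": [0,0,0.06],"spin": 0}
    - {"xyz": [0,0,0.06],"spin": 0}
    - {"xyz": [0,0,0.06],"spin": 0}
    - {"xyz": [0,0,0.06],"spin": 0}
    - {"xyz": [0,0,0],"spin": 0}
    - {"xyz": [0,0,0],"spin": 0}
    - {"xyz": [0,0,0],"spin": 0}
    - {"xyz": [0,0,0],"spin": 0}
    - {"xyz": [0,0,0],"spin": 0}

```text
time: 55.85
tool_pos: [568.3, -84.5, 48.6]
tcp_rot: [3.141, -0.0, 1.571]
contact_force: [-0.5, 0.1, -1.0]
grip_width: 22.5
finger_force: 30.0
```

Emit:
jog_arm:
  targets:
    - {"xyz": [0,0,0.05],"spin": 0}
    - {"xyz": [0,0,0.05],"spin": 0}
    - {"xyz": [0,0,0.05],"spin": 0}
    - {"xyz": [0,0,0.04],"spin": 0}
    - {"xyz": [0,0,0.02],"spin": 0}
    - {"xyz": [0,0,0],"spin": 0}
    - {"xyz": [0,0,0],"spin": 0}
    - {"xyz": [0,0,0],"spin": 0}
    - {"xyz": [0,0,0],"spin": 0}
    - {"xyz": [0,0,0],"spin": 0}

```text
time: 57.1
tool_pos: [568.3, -84.5, 31.7]
tcp_rot: [3.141, -0.0, 1.571]
contact_force: [-0.2, -0.0, -0.6]
grip_width: 22.8
finger_force: 30.0
```

Emit:
jog_arm:
  targets:
    - {"xyz": [0,0,0.022],"spin": 0}
    - {"xyz": [0,0,0],"spin": 0}
    - {"xyz": [0,0,0],"spin": 0}
    - {"xyz": [0,0,0],"spin": 0}
    - {"xyz": [0,0,0],"spin": 0}
    - {"xyz": [0,0,0],"spin": 0}
    - {"xyz": [0,0,0],"spin": 0}
    - {"xyz": [0,0,0],"spin": 0}
    - {"xyz": [0,0,0],"spin": 0}
    - {"xyz": [0,0,0],"spin": 0}

```text
time: 58.35
tool_pos: [568.5, -84.5, 30.4]
tcp_rot: [3.141, 0.0, 1.571]
contact_force: [-2.1, -0.2, 5.3]
grip_width: 22.3
finger_force: 30.0
```

Emit:
jog_arm:
  targets:
    - {"xyz": [0,0,0],"spin": 0}
    - {"xyz": [0,0,0],"spin": 0}
    - {"xyz": [0,0,0],"spin": 0}
    - {"xyz": [0,0,0],"spin": 0}
    - {"xyz": [0,0,-0.1],"spin": 0}
    - {"xyz": [0,0,-0.3],"spin": 0}
    - {"xyz": [0,0,-0.4],"spin": 0}
    - {"xyz": [0,0,-0.2],"spin": 0}
    - {"xyz": [0,0,0],"spin": 0}
    - {"xyz": [0,0,0],"spin": 0}
  gripper: 50

```text
time: 59.6
tool_pos: [567.5, -84.3, 108.9]
tcp_rot: [-3.14, -0.001, 1.571]
contact_force: [-0.2, -0.5, -0.4]
grip_width: 45.8
finger_force: 0.0
```

Emit:
jog_arm:
  targets:
    - {"xyz": [-0.4525,-0.391,0],"spin": 0}
    - {"xyz": [-0.4525,-0.391,0],"spin": 0}
    - {"xyz": [-0.4525,-0.391,0],"spin": 0}
    - {"xyz": [-0.4525,-0.391,0],"spin": 0}
    - {"xyz": [-0.4525,-0.391,0],"spin": 0}
    - {"xyz": [0,0,0],"spin": 0}
    - {"xyz": [0,0,0],"spin": 0}
    - {"xyz": [0,0,0],"spin": 0}
    - {"xyz": [0,0,0],"spin": 0}
    - {"xyz": [0,0,0],"spin": 0}

```text
time: 60.85
tool_pos: [412.3, -265.1, 109.9]
tcp_rot: [3.142, -0.0, 1.572]
contact_force: [1.3, -0.8, 0.3]
grip_width: 45.8
finger_force: 0.0
```

Emit:
jog_arm:
  targets:
    - {"xyz": [0,0,0.2],"spin": 0}
    - {"xyz": [0,0,0.3],"spin": 0}
    - {"xyz": [0,0,0.3],"spin": 0}
    - {"xyz": [0,0,0.15],"spin": 0}
    - {"xyz": [0,0,0.12],"spin": 0}
    - {"xyz": [0,0,0.05],"spin": 0}
    - {"xyz": [0,0,0],"spin": 0}
    - {"xyz": [0,0,0],"spin": 0}
    - {"xyz": [0,0,0],"spin": 0}
    - {"xyz": [0,0,0],"spin": 0}

```text
time: 62.1
tool_pos: [412.1, -265.7, 20.5]
tcp_rot: [3.141, 0.0, 1.571]
contact_force: [0.9, -0.5, 0.4]
grip_width: 45.9
finger_force: 0.0
```

Emit:
jog_arm:
  targets:
    - {"xyz": [0,0,0.05],"spin": 0}
    - {"xyz": [0,0,0],"spin": 0}
    - {"xyz": [0,0,0],"spin": 0}
    - {"xyz": [0,0,0],"spin": 0}
    - {"xyz": [0,0,0],"spin": 0}
    - {"xyz": [0,0,0],"spin": 0}
    - {"xyz": [0,0,0],"spin": 0}
    - {"xyz": [0,0,0],"spin": 0}
    - {"xyz": [0,0,0],"spin": 0}
    - {"xyz": [0,0,0],"spin": 0}

```text
time: 63.35
tool_pos: [411.9, -265.5, 16.3]
tcp_rot: [3.142, -0.0, 1.571]
contact_force: [0.0, 1.0, -0.9]
grip_width: 46.0
finger_force: 0.0
```

Emit:
jog_arm:
  targets:
    - {"xyz": [0,0,0],"spin": 0}
    - {"xyz": [0,0,0],"spin": 0}
    - {"xyz": [0,0,0],"spin": 0}
    - {"xyz": [0,0,0],"spin": 0}
    - {"xyz": [0,0,0],"spin": 0}
    - {"xyz": [0,0,0],"spin": 0}
    - {"xyz": [0,0,0],"spin": 0}
    - {"xyz": [0,0,0],"spin": 0}
    - {"xyz": [0,0,0],"spin": 0}
    - {"xyz": [0,0,0],"spin": 0}
  gripper: 10

```text
time: 64.6
tool_pos: [412.0, -265.6, 16.3]
tcp_rot: [3.141, -0.0, 1.571]
contact_force: [0.2, -1.2, -0.8]
grip_width: 22.5
finger_force: 30.0
```

Emit:
jog_arm:
  targets:
    - {"xyz": [0,0,-0.2],"spin": 0}
    - {"xyz": [0,0,-0.3],"spin": 0}
    - {"xyz": [0,0,-0.4],"spin": 0}
    - {"xyz": [0,0,-0.4],"spin": 0}
    - {"xyz": [0.2795,0.379,0],"spin": 0}
    - {"xyz": [0.2795,0.379,0],"spin": 0}
    - {"xyz": [0.2795,0.379,0],"spin": 0}
    - {"xyz": [0.2795,0.379,0],"spin": 0}
    - {"xyz": [0.2795,0.379,0],"spin": 0}
    - {"xyz": [0,0,0],"spin": 0}

```text
time: 65.85
tool_pos: [564.6, -152.0, 119.7]
tcp_rot: [-3.141, -0.001, 1.574]
contact_force: [-0.1, -1.0, -0.5]
grip_width: 22.5
finger_force: 30.0
```

Emit:
jog_arm:
  targets:
    - {"xyz": [0,0,0.2],"spin": 0}
    - {"xyz": [0,0,0.1],"spin": 0}
    - {"xyz": [0,0,0.2],"spin": 0}
    - {"xyz": [0,0,0.1],"spin": 0}
    - {"xyz": [0,0,0],"spin": 0}
    - {"xyz": [0,0,0],"spin": 0}
    - {"xyz": [0,0,0],"spin": 0}
    - {"xyz": [0,0,0],"spin": 0}
    - {"xyz": [0,0,0],"spin": 0}
    - {"xyz": [0,0,0],"spin": 0}

```text
time: 67.1
tool_pos: [563.5, -153.7, 72.4]
tcp_rot: [3.141, -0.0, 1.571]
contact_force: [-0.4, 0.7, -0.6]
grip_width: 22.4
finger_force: 30.0
```

Emit:
jog_arm:
  targets:
    - {"xyz": [0,0,0.06],"spin": 0}
    - {"xyz": [0,0,0.06],"spin": 0}
    - {"xyz": [0,0,0.06],"spin": 0}
    - {"xyz": [0,0,0.06],"spin": 0}
    - {"xyz": [0,0,0.06],"spin": 0}
    - {"xyz": [0,0,0],"spin": 0}
    - {"xyz": [0,0,0],"spin": 0}
    - {"xyz": [0,0,0],"spin": 0}
    - {"xyz": [0,0,0],"spin": 0}
    - {"xyz": [0,0,0],"spin": 0}

```text
time: 68.35
tool_pos: [563.5, -153.7, 48.4]
tcp_rot: [3.141, -0.0, 1.571]
contact_force: [0.4, -0.1, 0.3]
grip_width: 22.7
finger_force: 30.0
```

Emit:
jog_arm:
  targets:
    - {"xyz": [0,0,0.05],"spin": 0}
    - {"xyz": [0,0,0.05],"spin": 0}
    - {"xyz": [0,0,0.05],"spin": 0}
    - {"xyz": [0,0,0.04],"spin": 0}
    - {"xyz": [0,0,0.02],"spin": 0}
    - {"xyz": [0,0,0.022],"spin": 0}
    - {"xyz": [0,0,0],"spin": 0}
    - {"xyz": [0,0,0],"spin": 0}
    - {"xyz": [0,0,0],"spin": 0}
    - {"xyz": [0,0,0],"spin": 0}

```text
time: 69.6
tool_pos: [563.6, -153.7, 30.2]
tcp_rot: [3.141, 0.0, 1.571]
contact_force: [-2.1, 0.6, 5.4]
grip_width: 22.5
finger_force: 30.0
```

Emit:
jog_arm:
  targets:
    - {"xyz": [0,0,0],"spin": 0}
    - {"xyz": [0,0,0],"spin": 0}
    - {"xyz": [0,0,0],"spin": 0}
    - {"xyz": [0,0,0],"spin": 0}
    - {"xyz": [0,0,-0.1],"spin": 0}
    - {"xyz": [0,0,-0.3],"spin": 0}
    - {"xyz": [0,0,-0.4],"spin": 0}
    - {"xyz": [0,0,-0.4],"spin": 0}
    - {"xyz": [0,0,0],"spin": 0}
    - {"xyz": [0,0,0],"spin": 0}
  gripper: 50

```text
time: 70.85
tool_pos: [563.1, -153.6, 125.4]
tcp_rot: [-3.141, -0.0, 1.571]
contact_force: [-0.2, -0.2, -0.1]
grip_width: 45.7
finger_force: 0.0
```

All three pins are seated. Next I'll grip the knob, expected at (654.6, 41.5).

Emit:
jog_arm:
  targets:
    - {"xyz": [0.488,0.228,0],"spin": 0}
    - {"xyz": [0.488,0.228,0],"spin": 0}
    - {"xyz": [0.488,0.228,0],"spin": 0}
    - {"xyz": [0.488,0.228,0],"spin": 0}
    - {"xyz": [0.488,0.228,0],"spin": 0}
    - {"xyz": [0,0,0],"spin": 0}
    - {"xyz": [0,0,0],"spin": 0}
    - {"xyz": [0,0,0],"spin": 0}
    - {"xyz": [0,0,0],"spin": 0}
    - {"xyz": [0,0,0],"spin": 0}
  gripper: 55

```text
time: 72.1
tool_pos: [654.5, 40.9, 125.9]
tcp_rot: [3.141, -0.0, 1.57]
contact_force: [1.2, -0.3, 0.5]
grip_width: 50.5
finger_force: 0.0
```

Emit:
jog_arm:
  targets:
    - {"xyz": [0,0,0.2],"spin": 0}
    - {"xyz": [0,0,0.3],"spin": 0}
    - {"xyz": [0,0,0.3],"spin": 0}
    - {"xyz": [0,0,0.2],"spin": 0}
    - {"xyz": [0,0,0.1],"spin": 0}
    - {"xyz": [0,0,0.08],"spin": 0}
    - {"xyz": [0,0,0],"spin": 0}
    - {"xyz": [0,0,0],"spin": 0}
    - {"xyz": [0,0,0],"spin": 0}
    - {"xyz": [0,0,0],"spin": 0}

```text
time: 73.35
tool_pos: [654.7, 41.6, 31.7]
tcp_rot: [3.141, -0.0, 1.571]
contact_force: [0.1, -0.2, 0.2]
grip_width: 50.4
finger_force: 0.0
```

Emit:
jog_arm:
  targets:
    - {"xyz": [0,0,0],"spin": 0}
    - {"xyz": [0,0,0],"spin": 0}
    - {"xyz": [0,0,0],"spin": 0}
    - {"xyz": [0,0,0],"spin": 0}
    - {"xyz": [0,0,0],"spin": 0}
    - {"xyz": [0,0,0],"spin": 0}
    - {"xyz": [0,0,0],"spin": 0}
    - {"xyz": [0,0,0],"spin": 0}
    - {"xyz": [0,0,0],"spin": 0}
    - {"xyz": [0,0,0],"spin": 0}
  gripper: 10

```text
time: 74.6
tool_pos: [654.8, 41.6, 31.4]
tcp_rot: [3.141, -0.0, 1.571]
contact_force: [3.5, -0.0, -3.0]
grip_width: 21.1
finger_force: 30.0
```

Emit:
jog_arm:
  targets:
    - {"xyz": [-0.1,-0.008,0],"spin": 0}
    - {"xyz": [-0.1,-0.008,0],"spin": 0}
    - {"xyz": [-0.1,-0.008,0],"spin": 0}
    - {"xyz": [-0.1,-0.008,0],"spin": 0}
    - {"xyz": [-0.1,-0.008,0],"spin": 0}
    - {"xyz": [-0.07,-0.005,0],"spin": 0}
    - {"xyz": [-0.03,-0.002,0],"spin": 0}
    - {"xyz": [0,0,0],"spin": 0}
    - {"xyz": [0,0,0],"spin": 0}
    - {"xyz": [0,0,0],"spin": 0}

```text
time: 75.85
tool_pos: [651.3, -6.1, 31.4]
tcp_rot: [3.141, -0.0, 1.571]
contact_force: [4.5, 2.0, -2.8]
grip_width: 21.3
finger_force: 30.0
```

Emit:
jog_arm:
  targets:
    - {"xyz": [-0.015,-0.001,0],"spin": 0}
    - {"xyz": [-0.015,-0.001,0],"spin": 0}
    - {"xyz": [0,0,0],"spin": 0}
    - {"xyz": [0,0,0],"spin": 0}
    - {"xyz": [0,0,0],"spin": 0}
    - {"xyz": [0,0,0],"spin": 0}
    - {"xyz": [0,0,0],"spin": 0}
    - {"xyz": [0,0,0],"spin": 0}
    - {"xyz": [0,0,0],"spin": 0}
    - {"xyz": [0,0,0],"spin": 0}

```text
time: 77.1
tool_pos: [651.1, -8.2, 31.4]
tcp_rot: [3.141, -0.001, 1.571]
contact_force: [5.3, 3.8, -3.0]
grip_width: 21.1
finger_force: 30.0
```

Emit:
jog_arm:
  targets:
    - {"xyz": [-0.012,-0.001,0],"spin": 0}
    - {"xyz": [-0.012,-0.001,0],"spin": 0}
    - {"xyz": [0,0,0],"spin": 0}
    - {"xyz": [0,0,0],"spin": 0}
    - {"xyz": [0,0,0],"spin": 0}
    - {"xyz": [0,0,0],"spin": 0}
    - {"xyz": [0,0,0],"spin": 0}
    - {"xyz": [0,0,0],"spin": 0}
    - {"xyz": [0,0,0],"spin": 0}
    - {"xyz": [0,0,0],"spin": 0}

```text
time: 78.35
tool_pos: [651.0, -10.1, 31.4]
tcp_rot: [3.14, -0.001, 1.571]
contact_force: [5.4, 3.7, -3.3]
grip_width: 21.5
finger_force: 30.0
```

Emit:
jog_arm:
  targets:
    - {"xyz": [-0.012,-0.001,0],"spin": 0}
    - {"xyz": [-0.012,-0.001,0],"spin": 0}
    - {"xyz": [0,0,0],"spin": 0}
    - {"xyz": [0,0,0],"spin": 0}
    - {"xyz": [0,0,0],"spin": 0}
    - {"xyz": [0,0,0],"spin": 0}
    - {"xyz": [0,0,0],"spin": 0}
    - {"xyz": [0,0,0],"spin": 0}
    - {"xyz": [0,0,0],"spin": 0}
    - {"xyz": [0,0,0],"spin": 0}

```text
time: 79.6
tool_pos: [651.0, -10.1, 31.3]
tcp_rot: [3.14, -0.003, 1.572]
contact_force: [6.1, 9.9, -3.6]
grip_width: 21.3
finger_force: 30.0
```

Emit:
jog_arm:
  targets:
    - {"xyz": [-0.015,-0.001,0],"spin": 0}
    - {"xyz": [0,0,0],"spin": 0}
    - {"xyz": [0,0,0],"spin": 0}
    - {"xyz": [0,0,0],"spin": 0}
    - {"xyz": [0,0,0],"spin": 0}
    - {"xyz": [0,0,0],"spin": 0}
    - {"xyz": [0,0,0],"spin": 0}
    - {"xyz": [0,0,0],"spin": 0}
    - {"xyz": [0,0,0],"spin": 0}
    - {"xyz": [0,0,0],"spin": 0}

```text
time: 80.85
tool_pos: [651.1, -10.1, 31.4]
tcp_rot: [3.14, -0.005, 1.572]
contact_force: [5.7, 13.7, -2.5]
grip_width: 21.2
finger_force: 30.0
```

Emit:
jog_arm:
  targets:
    - {"xyz": [0,0,0],"spin": 0}
    - {"xyz": [0,0,0],"spin": 0}
    - {"xyz": [0,0,0],"spin": 0}
    - {"xyz": [0,0,0],"spin": 0}
    - {"xyz": [0,0,-0.1],"spin": 0}
    - {"xyz": [0,0,-0.3],"spin": 0}
    - {"xyz": [0,0,-0.4],"spin": 0}
    - {"xyz": [0,0,-0.3],"spin": 0}
    - {"xyz": [0,0,0],"spin": 0}
    - {"xyz": [0,0,0],"spin": 0}
  gripper: 55

```text
time: 82.1
tool_pos: [649.7, -13.9, 118.5]
tcp_rot: [-3.14, -0.0, 1.571]
contact_force: [0.3, -0.4, -0.5]
grip_width: 50.7
finger_force: 0.0
```

Emit:
jog_arm:
  targets:
    - {"xyz": [-0.5414,-0.4444,0],"spin": 0}
    - {"xyz": [-0.5414,-0.4444,0],"spin": 0}
    - {"xyz": [-0.5414,-0.4444,0],"spin": 0}
    - {"xyz": [-0.5414,-0.4444,0],"spin": 0}
    - {"xyz": [-0.5414,-0.4444,0],"spin": 0}
    - {"xyz": [-0.5414,-0.4444,0],"spin": 0}
    - {"xyz": [-0.5414,-0.4444,0],"spin": 0}
    - {"xyz": [0,0,0],"spin": 0}
    - {"xyz": [0,0,0],"spin": 0}
    - {"xyz": [0,0,0],"spin": 0}
  gripper: 60

```text
time: 83.35
tool_pos: [402.2, -316.0, 118.8]
tcp_rot: [-3.141, -0.001, 1.573]
contact_force: [-0.1, 0.1, -0.2]
grip_width: 55.4
finger_force: 0.0
```

```bash
python3 - <<'E'
from h import *
np.set_printoptions(precision=1,suppress=True)
print(bot.get_obs()["tool_pos"])
t=bot.capture("top");s=bot.capture("side");cv2.imwrite("pics/top9.png",t);cv2.imwrite("pics/side9.png",s)
def blob(im,uv,r):
    g=cv2.cvtColor(im,cv2.COLOR_BGR2GRAY).astype(float); x,y=(int(round(v)) for v in uv)
    w=g[y-r:y+r+1,x-r:x+r+1]; Y,X=np.mgrid[y-r:y+r+1,x-r:x+r+1]
    w=(np.median(w)+w.min())/2-w; w=(w>0)*1.; return np.array([(w*X).sum(),(w*Y).sum()])/w.sum(), w.sum()
for n,a,b in(("top",(417.5,245.3),0),("side",(323,299.25),0)):
    im0=cv2.imread(f"pics/{n}0.png");im=t if n=="top" else s
    p,c=blob(im0,a,5); q0=w2px(n,[px2w(n,[a],50)[0]+[-4,-51.7,0]])[0]; q,d=blob(im,q0,6)
    print(n,p,c,px2w(n,p,50),"| home",q0,q,d,px2w(n,q,50))
crop(t,300,180,160,100,2,"a.png");crop(s,290,210,96,130,4,"b.png")
a,b=cv2.imread("pics/a.png"),cv2.imread("pics/b.png"); a=cv2.copyMakeBorder(a,0,b.shape[0]-a.shape[0],0,0,0)
cv2.imwrite("pics/g9.png",np.hstack([a,b]))
E
```

```text
[ 402.2 -316.   118.8]
top [417.1 244.8] 44.0 [[ 596.5 -210.7   50. ]] | home [439.7 246.4] [439.1 245.7] 47.0 [[ 593.1 -261.9   50. ]]
side [322.9 298.9] 30.0 [[ 598.6 -210.9   50. ]] | home [321.1 314.1] [321.  313.8] 34.0 [[ 594.5 -262.8   50. ]]
```

View pics/g9.png

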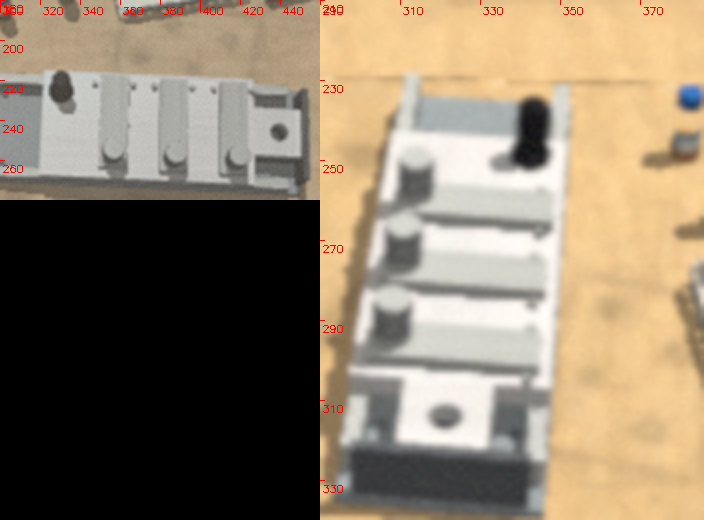

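The carriage is home with all three bars pinned, and both vials stand. The tongue hole is at (439.4,246) in the top view, about (593.5,−262.6). Now the index pin.

Emit:
jog_arm:
  targets:
    - {"xyz": [0,0,0.2],"spin": 0}
    - {"xyz": [0,0,0.3],"spin": 0}
    - {"xyz": [0,0,0.3],"spin": 0}
    - {"xyz": [0,0,0.2],"spin": 0}
    - {"xyz": [0,0,0.15],"spin": 0}
    - {"xyz": [0,0,0.1],"spin": 0}
    - {"xyz": [0,0,0.02],"spin": 0}
    - {"xyz": [0,0,0],"spin": 0}
    - {"xyz": [0,0,0],"spin": 0}
    - {"xyz": [0,0,0],"spin": 0}

```text
time: 84.7
tool_pos: [401.7, -317.4, 18.1]
tcp_rot: [3.141, 0.0, 1.571]
contact_force: [-0.7, 0.1, 0.6]
grip_width: 54.9
finger_force: 0.0
```

Emit:
jog_arm:
  targets:
    - {"xyz": [0,0,0],"spin": 0}
    - {"xyz": [0,0,0],"spin": 0}
    - {"xyz": [0,0,0],"spin": 0}
    - {"xyz": [0,0,0],"spin": 0}
    - {"xyz": [0,0,0],"spin": 0}
    - {"xyz": [0,0,0],"spin": 0}
    - {"xyz": [0,0,0],"spin": 0}
    - {"xyz": [0,0,0],"spin": 0}
    - {"xyz": [0,0,0],"spin": 0}
    - {"xyz": [0,0,0],"spin": 0}
  gripper: 20

```text
time: 85.95
tool_pos: [401.6, -317.2, 17.8]
tcp_rot: [3.141, 0.0, 1.571]
contact_force: [0.8, -0.6, 0.5]
grip_width: 30.5
finger_force: 30.0
```

Emit:
jog_arm:
  targets:
    - {"xyz": [0,0,-0.2],"spin": 0}
    - {"xyz": [0,0,-0.3],"spin": 0}
    - {"xyz": [0,0,-0.4],"spin": 0}
    - {"xyz": [0,0,-0.4],"spin": 0}
    - {"xyz": [0.136,0.48,0],"spin": 0}
    - {"xyz": [0.136,0.48,0],"spin": 0}
    - {"xyz": [0.136,0.48,0],"spin": 0}
    - {"xyz": [0.136,0.48,0],"spin": 0}
    - {"xyz": [0.136,0.48,0],"spin": 0}
    - {"xyz": [0,0,0],"spin": 0}

```text
time: 87.2
tool_pos: [595.1, -261.2, 120.4]
tcp_rot: [-3.141, -0.001, 1.574]
contact_force: [-0.5, -0.3, -1.5]
grip_width: 30.2
finger_force: 30.0
```

Emit:
jog_arm:
  targets:
    - {"xyz": [0,0,0.2],"spin": 0}
    - {"xyz": [0,0,0.2],"spin": 0}
    - {"xyz": [0,0,0.2],"spin": 0}
    - {"xyz": [0,0,0.1],"spin": 0}
    - {"xyz": [0,0,0],"spin": 0}
    - {"xyz": [0,0,0],"spin": 0}
    - {"xyz": [0,0,0],"spin": 0}
    - {"xyz": [0,0,0],"spin": 0}
    - {"xyz": [0,0,0],"spin": 0}
    - {"xyz": [0,0,0],"spin": 0}

```text
time: 88.45
tool_pos: [593.6, -262.7, 65.8]
tcp_rot: [3.141, -0.0, 1.571]
contact_force: [0.4, 0.5, -1.5]
grip_width: 30.7
finger_force: 30.0
```

Emit:
jog_arm:
  targets:
    - {"xyz": [0,0,0.05],"spin": 0}
    - {"xyz": [0,0,0.05],"spin": 0}
    - {"xyz": [0,0,0.05],"spin": 0}
    - {"xyz": [0,0,0.05],"spin": 0}
    - {"xyz": [0,0,0.05],"spin": 0}
    - {"xyz": [0,0,0],"spin": 0}
    - {"xyz": [0,0,0],"spin": 0}
    - {"xyz": [0,0,0],"spin": 0}
    - {"xyz": [0,0,0],"spin": 0}
    - {"xyz": [0,0,0],"spin": 0}

```text
time: 89.7
tool_pos: [593.6, -262.7, 45.8]
tcp_rot: [3.141, -0.0, 1.571]
contact_force: [-0.2, -0.6, -0.2]
grip_width: 30.5
finger_force: 30.0
```

Emit:
jog_arm:
  targets:
    - {"xyz": [0,0,0.04],"spin": 0}
    - {"xyz": [0,0,0.04],"spin": 0}
    - {"xyz": [0,0,0.04],"spin": 0}
    - {"xyz": [0,0,0.04],"spin": 0}
    - {"xyz": [0,0,0.04],"spin": 0}
    - {"xyz": [0,0,0.03],"spin": 0}
    - {"xyz": [0,0,0.03],"spin": 0}
    - {"xyz": [0,0,0],"spin": 0}
    - {"xyz": [0,0,0],"spin": 0}
    - {"xyz": [0,0,0],"spin": 0}

```text
time: 90.95
tool_pos: [593.6, -262.7, 25.1]
tcp_rot: [3.141, 0.0, 1.571]
contact_force: [-0.6, -1.1, -1.7]
grip_width: 30.7
finger_force: 30.0
```

Emit:
jog_arm:
  targets:
    - {"xyz": [0,0,0.03],"spin": 0}
    - {"xyz": [0,0,0.025],"spin": 0}
    - {"xyz": [0,0,0],"spin": 0}
    - {"xyz": [0,0,0],"spin": 0}
    - {"xyz": [0,0,0],"spin": 0}
    - {"xyz": [0,0,0],"spin": 0}
    - {"xyz": [0,0,0],"spin": 0}
    - {"xyz": [0,0,0],"spin": 0}
    - {"xyz": [0,0,0],"spin": 0}
    - {"xyz": [0,0,0],"spin": 0}

```text
time: 92.2
tool_pos: [593.7, -262.8, 21.7]
tcp_rot: [3.141, 0.0, 1.571]
contact_force: [-1.8, 0.7, 6.4]
grip_width: 30.8
finger_force: 30.0
```

Seated at the expected height with 6 N. Release, back off, and check the result.

Emit:
jog_arm:
  targets:
    - {"xyz": [0,0,0],"spin": 0}
    - {"xyz": [0,0,0],"spin": 0}
    - {"xyz": [0,0,0],"spin": 0}
    - {"xyz": [0,0,0],"spin": 0}
    - {"xyz": [0,0,-0.1],"spin": 0}
    - {"xyz": [0,0,-0.3],"spin": 0}
    - {"xyz": [0,0,-0.4],"spin": 0}
    - {"xyz": [0,0,-0.4],"spin": 0}
    - {"xyz": [0,0,-0.2],"spin": 0}
    - {"xyz": [0,0,0],"spin": 0}
  gripper: 60

```text
time: 93.45
tool_pos: [594.1, -263.0, 133.7]
tcp_rot: [3.14, 0.001, 1.571]
contact_force: [0.7, -0.4, -0.2]
grip_width: 55.1
finger_force: 0.0
```

Emit:
jog_arm:
  targets:
    - {"xyz": [0,-0.5,0],"spin": 0}
    - {"xyz": [0,-0.5,0],"spin": 0}
    - {"xyz": [0,-0.5,0],"spin": 0}
    - {"xyz": [0,-0.5,0],"spin": 0}
    - {"xyz": [0,0,0],"spin": 0}
    - {"xyz": [0,0,0],"spin": 0}
    - {"xyz": [0,0,0],"spin": 0}
    - {"xyz": [0,0,0],"spin": 0}
    - {"xyz": [0,0,0],"spin": 0}
    - {"xyz": [0,0,0],"spin": 0}

```text
time: 94.7
tool_pos: [433.7, -262.7, 132.4]
tcp_rot: [-3.142, -0.0, 1.572]
contact_force: [0.3, 0.3, 0.0]
grip_width: 55.2
finger_force: 0.0
```

```bash
python3 - <<'E'
from h import *
s=bot.capture("side").astype(int); r=cv2.imread("pics/side9.png").astype(int)
# carriage/bars/pins/vials unchanged vs before? (region without tongue)
for nm,(x,y,w,h) in {"carriage+bars":(300,235,55,65),"vials":(368,228,40,45)}.items():
    d=np.abs(s-r).mean(2)[y:y+h,x:x+w]; print(nm,d.mean().round(1),(d>40).sum())
# index pin head: top centre expected at z=86, brightness patch there vs the top of an unseated head
for z in(86,92,100): 
    u=w2px("side",[[595,-262.7,z]])[0]; print(z,u.round(1))
g=cv2.cvtColor(s.astype(np.uint8),cv2.COLOR_BGR2GRAY); print(g[290:318:1,320].tolist()); 
# reference: the head's column profile while standing in the rack (head top z=82 at known place)
u=w2px("side",[[403.6,-316.4,82]])[0].round(1); g0=cv2.cvtColor(cv2.imread("pics/side0.png"),cv2.COLOR_BGR2GRAY); print(u,g0[305:335,239].tolist())
E
```

```text
carriage+bars 1.5 0
vials 1.4 0
86 [321.5 303.3]
92 [321.5 301.5]
100 [321.6 299.1]
[172, 164, 156, 157, 157, 159, 158, 157, 159, 159, 156, 157, 159, 158, 155, 157, 157, 148, 114, 82, 69, 59, 64, 64, 63, 62, 72, 82]
[239.2 318.9] [127, 123, 116, 110, 106, 105, 97, 79, 72, 103, 139, 149, 153, 153, 152, 152, 150, 150, 143, 110, 78, 63, 57, 58, 59, 58, 59, 69, 69, 74]
```

```bash
python3 -c "
from plant import bot
print(bot.close_job())"
```

```text
the job is handed in; nothing more can be done
None
```

The job is handed in at about 95 s: three bars are laid and pinned, the carriage is home against its stop, the index pin is fully driven, and neither vial moved.

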